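# Fit a fresh air filter in a catering microwave

### The arm

A 6-joint arm with a two-finger parallel gripper is mounted at the origin on the work surface. World frame = base frame: x ahead of the robot, y to its left, z up, the work surface at z = 0. Lengths are in m, angles in degrees, forces in N, time in s.
With the tool pointing down it reaches from about 0.4 to 0.825 m from the base axis. Payload 7 kg.
Tool frame: the origin (TCP) lies at the very end of the fingers, on their centre line; the grasp point (between the pads) lies 19 mm behind it (ctrl.tcp_to_grasp is the distance from the TCP to the grasp point, in m); z points along the fingers, y is the direction in which the jaws open and shut (so a half turn about z gives the same grasp; the last joint's range is limited). The gripper opens to 88 mm and grips with 3 to 60 N. Pads are 19 mm wide; open, the fingers measure 130 mm over their backs; the gripper's body (78 mm by 193 mm) begins 47 mm behind the grasp point.
Start: joints at [-47.722, 20.546, 0.682, 0, -70.136, -16.507], TCP at [0.293, -0.608, 0.227] pointing down, gripper open.
Joint ranges: [-176.03, 176.03], [-82.01, 121.73], [-58.28, 71.71], [-173.87, 95.51], [-174.79, -0.11], [-173.66, 173.66]. Speed limits (degrees/s): [136.94, 136.94, 172.46, 180, 180, 180].

### API

Orientations are given as [roll, pitch, yaw] about the fixed x, y, z axes, in that order (R = Rz(yaw) Ry(pitch) Rx(roll)).
In Python, from plant import telemetry, vision, close_job, recognise, silhouettes, place_of, ctrl gives the robot as it stands.
- The arm moves only by the shell command python3 -m handwheel 'ROWS'. ROWS is JSON, a list that holds one entry, the list of rows, each a list of 5 numbers: the shift along the tool's x, y, z in m, then the turn about the tool's z in rad, then the closure, from 0 (fully open) to 1 (shut). In form: [[[tx, ty, tz, yaw, gripper], ...]]. A call has 1 to 20 rows; each row shifts and turns the commanded pose from where the row before left it, along the tool's axes as they then stand; what a row does not reach is not made up. A row lasts 1/12 s, in which the tool goes at most 41.7 mm and 7.16 degrees, less where a joint would pass 70% of its speed; a pose out of reach is approached as far as the arm can. A call with a gripper value outside its range is refused whole. The fingers move at their own pace and stop on an object; the grip force is fixed at half the most. Time passes only in rows, so rows that do not move let the fingers close. It gives the time, the measured TCP pose, the force and the opening at its end, in the units of the state.
- telemetry.get_obs(): the state, without advancing time (a new reading comes with each control period).
- vision.snapshot(name): name is "side" or "top"; returns a dict with "color" (400x640x3 uint8, red, green, blue), "mtx" (3x3 intrinsics, pixels), "cam_to_world" (4x4, takes a point from camera to world coordinates). Camera axes: x right, y down, z forward; pixel columns grow to the right and rows downward; lengths in m; the calibration is good to about 2 mm. A picture is of the moment at which its call begins. There is no depth.
- close_job(): hands the job in, once; it reports no verdict.
Trained networks look in a picture, given as the dict that the camera call returned (one of the last four; its "shot" number tells which), for a name from the list of things; names that differ only in an ending like _2 or _b are one class to them, and where a whole thing is asked for, a point or a joint stands for the part that bears it (a point fixed in the world has none). Each returns a list of dicts, best first, with "conf" (0 to 1); they miss things now and then, are a little off and sometimes report something else, mostly with a low value. They report only what shows in the picture. A call takes as long as a camera call. They do not tell look-alikes from the thing itself.
- recognise(name, picture): "xy" ([column, row] in pixels, amid what is visible of it).
- silhouettes(name, picture): "region" (400x640 bool, what is visible of it) and "xy" ([column, row] in pixels, amid what is visible of it).
- place_of(name, picture): "xy" ([column, row] in pixels: a listed point, or the origin of a listed thing).
The state is a dict: "clock": time; "joint_pos": joint angles; "qvel": joint speeds; "tau": joint torques, N m; "tool_pos": TCP position; "orientation": TCP orientation; "force": force on the tool from outside, world axes, zero at the start; "moment": the same for the moment, N m; "opening": finger opening in m.
Only numpy, scipy, OpenCV 4.12 (cv2) and the standard library are available. Lean on these libraries where they do the work, as an engineer would, in place of code of your own. Each camera call takes 0.05 s, during which the arm holds its last target.

### The job

The clogged air filter has already been taken out of the microwave on the right. Pull the bottom filter cassette out of the stack magazine, leaving the rest of the stack in it, lay the cassette flat in the microwave's open filter drawer, then push the drawer fully shut. Leave the old filter and everything else on the bench where it is.

Things in the scene. Friction and masses are not known exactly. Their poses are not given: they have to be found in the camera images.
- magazine: Fixed stack magazine of grey sheet steel, left on the bench (all sizes here in mm). Origin: on the bench, below the middle of the stack; z up; cassettes leave along -x (roughly to the robot's right). Upright chute, x -68 to 68, 74 wide outside, top 190 above the bench: a tool pointing straight down fouls its front when holding the cassette's free end, so lean back 30 to 40 degrees from it.
- slot (a point): Middle of the magazine's exit slot: on its floor, 50 above the bench, in the outer plane of the front flanges, which end 22 mm above the floor so that only the bottom cassette can pass. Axes as the magazine's. A tongue 44 wide, 6 thick carries the floor on for 142 along -x; the room beside and under it is free down to the bench.
- filter0: Bottom cassette, the one to fit: white frame, blue pleats, rigid, 124 long (x) x 62 wide (y) x 16 mm thick, 65 to 115 g, alike on both faces and both ways round. Origin: centre of its underside. Lies flat on the magazine floor, length along the magazine's x, its free end 25 to 40 out of the slot; four more rest on it (a pull of 3 to 6 N).
- filter1: Second cassette of the stack from below, like filter0; stays in the magazine and drops to the floor when filter0 is out.
- filter2: Third cassette from below, stays in the magazine.
- filter3: Fourth cassette from below, stays in the magazine.
- filter4: Top cassette, stays in the magazine.
- microwave: Fixed catering microwave, right on the bench, 480 wide x 400 deep x 335 high (mm). Origin: centre of its underside, on the bench; -x is the way its front faces (roughly the robot's left), z up. Front at x = -200, upright above the drawer (door 10 proud, its pull 32 proud and 72 to the +y side of the drawer's middle): lean back from it to push the drawer home.
- filter_drawer (a joint): Slide (in m) of the filter drawer low in the microwave's front: 0 = shut (its front 4 mm proud of the face), 0.2 = fully open, along the microwave's -x. Starts 0.17 to 0.2 open, stays where it is left; friction about 1.5 N, no latch.
- tray_seat (a point): On the drawer: middle of the tray floor's upper side, 42 mm above the bench, where the middle of the cassette's underside belongs. Axes as the microwave's; the cassette's length goes along x. Tray 134 x 70 inside; side walls 10 high only at the corners (|x| over 35), between them floor and walls are cut away 22 from the middle for fingers. Opening of the case: 32 over the tray floor.
- drawer_face (a point): Moves with the drawer: centre of the outer face of its flat steel front, 98 wide x 42 mm high, 52 above the bench. Push here along the microwave's +x. The front stands 31 over the tray floor, the tray's back wall 12.
- old_filter: The clogged old cassette, same size, grey frame and brown medium, lying on the bench; leave it. Origin: centre of its underside.
- screwdriver: Screwdriver with orange handle, 200 long, lying on the bench between magazine and drawer; leave it.
- spanner: Steel spanner, 170 long, lying on the bench between robot and magazine; leave it.
- multimeter: Yellow and black multimeter, 150 x 76 x 38, lying on the bench; leave it.
- spray_can: Spray can, 64 across and 190 high, standing; leave it.
- tape_roll: Roll of blue tape, 100 across and 24 high, lying flat; leave it.
- capacitor: Aluminium capacitor, 52 across and 85 high, standing; leave it.
There are look-alikes about, which are no part of the job. What is shaped like the filter0 but turquoise is not meant.

How it is judged (in metres and radians):
On the way, in this order (a step that is already met when the one before it is completed fails the run):
1. the bottom cassette is clear of the magazine's slot (x of filter0 in the frame of magazine below -0.13 m), for 0.1 s.
2. the cassette lies flat in the tray of the open drawer, let go (value of joint filter_drawer above 0.1 m and x of filter0 in the frame of tray_seat between -0.01 and 0.01 m and y of filter0 in the frame of tray_seat between -0.008 and 0.008 m and z of filter0 in the frame of tray_seat between -0.003 and 0.004 m and angle between filter0's own z axis and vertical below 0.06 rad and contact force between the fingers and filter0 below 0.1 N), for 0.1 s.
At the end, for the whole second after the job is handed in: Drawer within 5 mm of shut; bottom cassette at rest flat in its tray (10 mm lengthwise, 8 mm sideways, 4 mm high, 0.06 rad); the other four flat in the magazine, within 20 mm of the chute's middle, the lowest on its floor (5 mm) (value of joint filter_drawer below 0.005 m and x of filter0 in the frame of tray_seat between -0.01 and 0.01 m and y of filter0 in the frame of tray_seat between -0.008 and 0.008 m and z of filter0 in the frame of tray_seat between -0.003 and 0.004 m and angle between each of filter0, filter1, filter2, filter3, filter4's own z axis and vertical below 0.06 rad and linear speed of filter0 below 0.02 m/s and x of filter1 in the frame of magazine above -0.02 m and z of filter1 in the frame of magazine below 0.055 m and horizontal distance between each of filter2, filter3, filter4 and magazine below 0.02 m); the robot touches nothing.
It fails at once if another cassette is drawn out of the magazine (horizontal distance between any of filter1, filter2, filter3, filter4 and magazine above 0.03 m).
It fails at once if something else on the bench is shifted by more than 30 mm (distance of any of old_filter, screwdriver, spanner, multimeter, spray_can, tape_roll, capacitor from where it was at the start of the episode above 0.03 m).
It also fails if it takes over 67 s, if anything falls off the work surface, if the arm or the gripper's body presses on something with over 40 N, if the wrist force passes 120 N, or if a joint passes its speed limit or range.

## Working session

There is one attempt and no reset: what is moved stays moved. The work goes in short steps, Python scripts to look and compute and a shell command to move; the robot and the scene stay as the last step left them, time stands still between calls to the robot, and variables do not carry over. Pictures are saved under pics/ and viewed, and the job is handed in when it is done.

```bash
ls; mkdir -p pics
python3 - <<'E'
from plant import telemetry, vision, ctrl
import cv2
print(telemetry.get_obs()); print(ctrl.tcp_to_grasp)
for n in("side","top"):
    s=vision.snapshot(n); cv2.imwrite(f"pics/{n}0.png",s["color"][:,:,::-1]); print(n,s["mtx"].tolist(),s["cam_to_world"].round(4).tolist(),s["shot"])
E
```

```text
pics
{'clock': 0.0, 'joint_pos': array([-4.77224910e+01,  2.05917464e+01,  6.35193877e-01, -1.93516099e-02,
       -7.01369158e+01, -1.65083748e+01]), 'qvel': array([ 0.00604244,  0.00359878,  0.00404988,  0.01576721, -0.05590496,
        0.00242792]), 'tau': array([ 6.34924309e-04, -5.82719564e+01,  2.93068618e+01,  6.99757889e+00,
        6.84404396e-03, -1.67775456e-04]), 'tool_pos': array([ 0.29323282, -0.60744466,  0.22563239]), 'orientation': array([ 1.79905215e+02, -9.12004429e-03, -1.54237448e+02]), 'force': array([-0.23449388, -0.15806174, -0.58234353]), 'moment': array([ 0.03194429,  0.01736672, -0.03951744]), 'opening': 0.0873634014426312}
0.0188
side [[476.0153598379076, 0.0, 317.0824598751914], [0.0, 476.0153598379076, 201.52590742390157], [0.0, 0.0, 1.0]] [[-0.8996, -0.2091, 0.3834, -0.0117], [-0.4364, 0.4669, -0.7691, 0.9709], [-0.0182, -0.8592, -0.5113, 0.7576], [0.0, 0.0, 0.0, 1.0]] 1
top [[405.22399457383733, 0.0, 309.94070904001853], [0.0, 405.22399457383733, 200.49763524045707], [0.0, 0.0, 1.0]] [[0.0281, -0.9962, 0.0819, 0.3876], [-0.9996, -0.028, 0.0025, -0.0328], [-0.0002, -0.0819, -0.9966, 1.5344], [0.0, 0.0, 0.0, 1.0]] 2
```

View pics/side0.png

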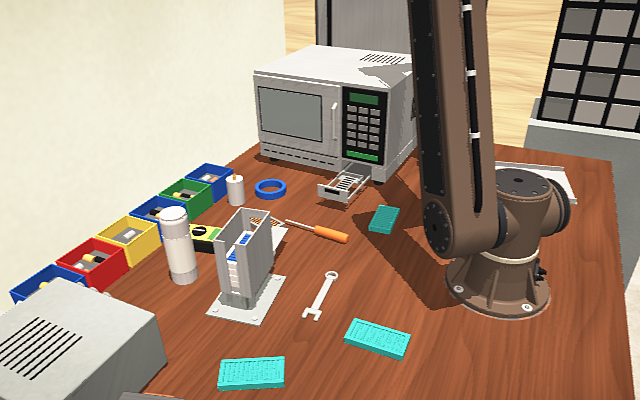

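View pics/top0.png

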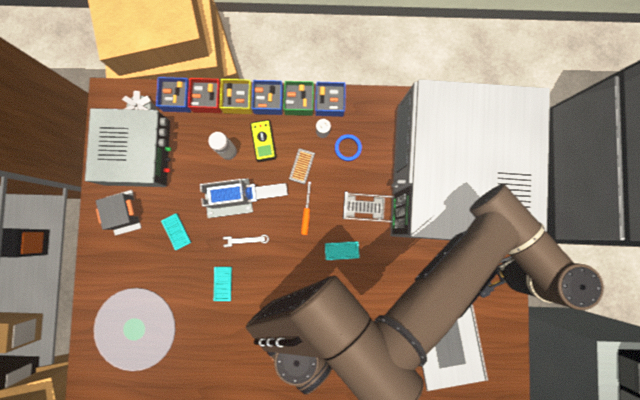

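The side view shows the magazine at about (245,265) and the open drawer at about (343,185). In the top view they are at (228,194) and (367,207). The turquoise cassettes and the old brown filter at (302,165) stay where they are. Next I'll locate the key points.

```bash
cat > h.py <<'E'
import numpy as np, cv2
from plant import telemetry, vision, recognise, silhouettes, place_of, ctrl
def shot(n,f=None):
    s=vision.snapshot(n)
    if f: cv2.imwrite(f"pics/{f}.png",s["color"][:,:,::-1])
    return s
def ray(s,xy):
    d=np.linalg.inv(s["mtx"])@np.array([xy[0],xy[1],1.]); T=s["cam_to_world"]
    d=T[:3,:3]@d; return T[:3,3],d/np.linalg.norm(d)
def at_z(s,xy,z):
    o,d=ray(s,xy); return o+d*(z-o[2])/d[2]
def tri(a,xa,b,xb):
    o1,d1=ray(a,xa);o2,d2=ray(b,xb)
    t=np.linalg.lstsq(np.c_[d1,-d2],o2-o1,rcond=None)[0]
    p=o1+t[0]*d1;q=o2+t[1]*d2; return (p+q)/2,np.linalg.norm(p-q)
def proj(s,p):
    T=np.linalg.inv(s["cam_to_world"]); c=T[:3,:3]@np.asarray(p)+T[:3,3]; u=s["mtx"]@c; return u[:2]/u[2]
E
python3 - <<'E'
from h import *
a=shot("side");b=shot("top")
Z=dict(magazine=0,slot=.05,filter0=.05,microwave=0,tray_seat=.042,drawer_face=.052,filter_drawer=None,old_filter=0)
for n,z in Z.items():
    A=place_of(n,a);B=place_of(n,b)
    print(n)
    for x in A[:2]: print("  side",x["xy"],round(x["conf"],2), None if z is None else at_z(a,x["xy"],z).round(4))
    for x in B[:2]: print("  top",x["xy"],round(x["conf"],2), None if z is None else at_z(b,x["xy"],z).round(4))
    if A and B: print("  tri",tri(a,A[0]["xy"],b,B[0]["xy"]))
for n,s in(("s",a),("t",b)):
    r=s["color"]
    crops={"s":[(190,200,110,130),(300,140,110,80)],"t":[(180,150,120,80),(330,170,100,80)]}[n]
    for i,(x,y,w,h) in enumerate(crops):
        c=r[y:y+h,x:x+w,::-1]; k=min(800//w,600//h); cv2.imwrite(f"pics/c{n}{i}.png",cv2.resize(c,None,fx=k,fy=k,interpolation=cv2.INTER_CUBIC))
print([x for x in dir(ctrl) if x[0]!="_"],telemetry.get_obs()["clock"])
E
```

```text
magazine
  side [252.8, 291.6] 0.89 [0.5134 0.2692 0.    ]
  side [341.8, 149.4] 0.71 [ 0.6399 -0.5564  0.    ]
  top [228.9, 196.8] 0.98 [0.5191 0.2795 0.    ]
  tri (array([0.51430104, 0.27591853, 0.00564619]), np.float64(0.009724287153827206))
slot
  side [260.4, 253.7] 0.65 [0.5368 0.1897 0.05  ]
  top [250.3, 195.0] 0.81 [0.5236 0.1909 0.05  ]
  tri (array([0.5280383 , 0.19293013, 0.05442714]), np.float64(0.01088285600301982))
filter0
  side [375.1, 339.3] 0.81 [0.1863 0.3329 0.05  ]
  side [384.5, 219.9] 0.77 [ 0.3091 -0.0807  0.05  ]
  top [222.3, 283.3] 0.84 [0.2004 0.2792 0.05  ]
  top [225.0, 191.7] 0.76 [0.5332 0.2845 0.05  ]
  tri (array([0.19696239, 0.28988336, 0.00339473]), np.float64(0.0051806234776272065))
microwave
  side [339.7, 149.9] 0.6 [ 0.6454 -0.5491  0.    ]
  top [228.5, 196.2] 0.33 [0.5213 0.2811 0.    ]
  tri (array([0.41536414, 0.1788371 , 0.3616163 ]), np.float64(0.15745809624411622))
tray_seat
  side [343.5, 185.0] 0.69 [ 0.4938 -0.2299  0.042 ]
  side [264.6, 224.2] 0.58 [0.6031 0.062  0.042 ]
  top [364.8, 205.4] 0.76 [ 0.4977 -0.232   0.042 ]
  top [224.7, 151.1] 0.33 [0.6862 0.2942 0.042 ]
  tri (array([ 0.49652111, -0.2327867 ,  0.04000199]), np.float64(0.0028524274400386815))
drawer_face
  side [321.6, 294.8] 0.64 [0.3349 0.2632 0.052 ]
  side [331.2, 193.4] 0.61 [ 0.4997 -0.1505  0.052 ]
  top [344.6, 206.1] 0.66 [ 0.4923 -0.1567  0.052 ]
  tri (array([ 0.53795728, -0.18715589, -0.3910066 ]), np.float64(0.03150335709849553))Traceback (most recent call last):
  File "<stdin>", line 5, in <module>
ValueError: it knows: capacitor, drawer_face, filter, magazine, microwave, multimeter, old_filter, screwdriver, slot, spanner, spray_can, tape_roll, tray_seat
```

Run:
```python
from h import *
a=shot("side");b=shot("top")
for n,s in(("s",a),("t",b)):
    r=s["color"]
    crops={"s":[(190,200,110,130),(300,140,110,80)],"t":[(180,150,120,80),(330,170,100,80)]}[n]
    for i,(x,y,w,h) in enumerate(crops):
        c=r[y:y+h,x:x+w,::-1]; k=min(800//w,600//h); cv2.imwrite(f"pics/c{n}{i}.png",cv2.resize(c,None,fx=k,fy=k,interpolation=cv2.INTER_CUBIC))
print([x for x in dir(ctrl) if x[0]!="_"],telemetry.get_obs()["clock"])
```

```text
['PlanningError', 'tcp_to_grasp'] 0.9
```

View pics/cs0.png

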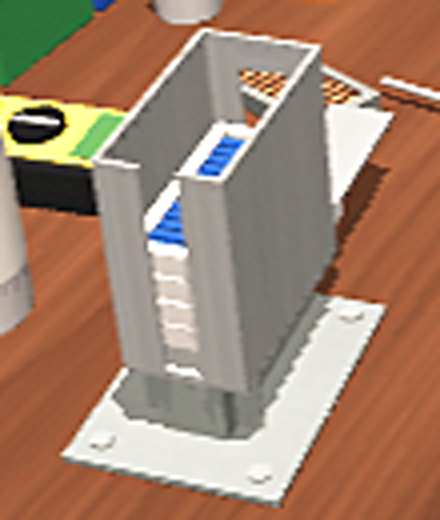

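View pics/ct0.png

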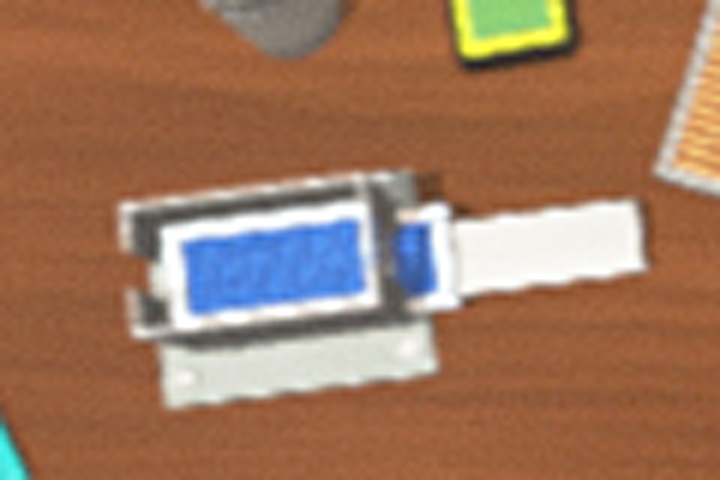

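View pics/cs1.png

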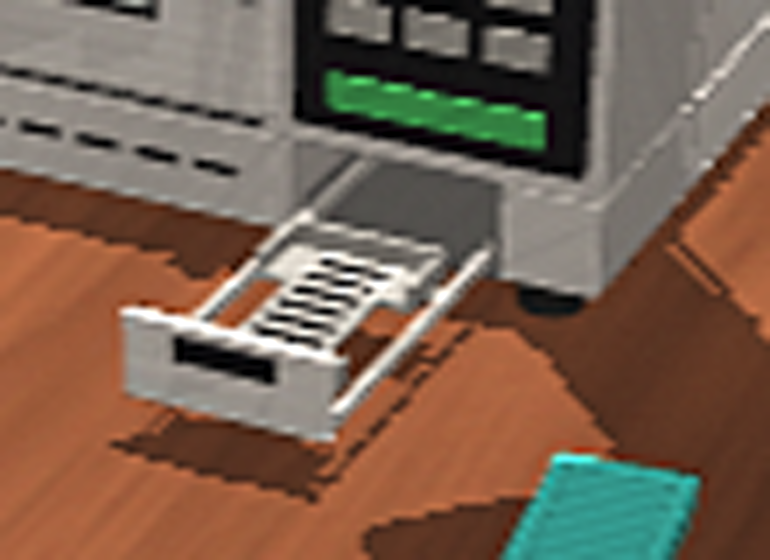

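View pics/ct1.png

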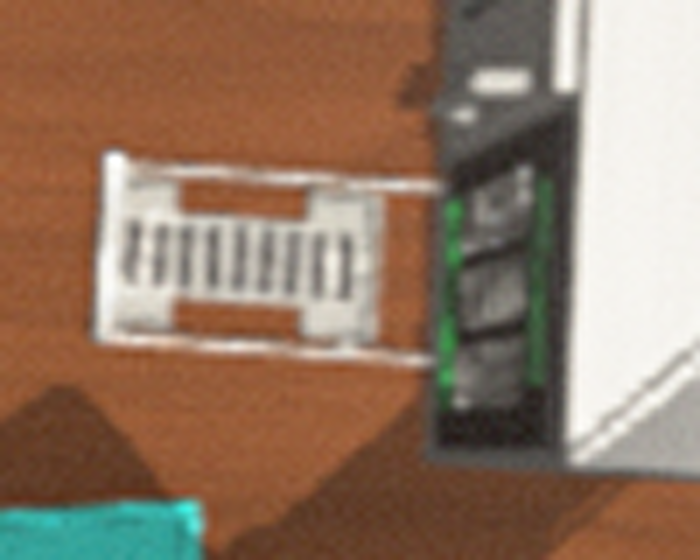

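The magazine crops show the cassette's free end at top-view pixel (256,192) and the tongue tip at about (287,189). The drawer crops show the tray clear and open. I'll compute the geometry from these edges.

Run:
```python
from h import *
b=shot("top");a=shot("side")
def T(i,u,v): 
    o=[(180,150),(330,170)][i]; k=[6,7][i]; return (o[0]+(u+.5)/k-.5,o[1]+(v+.5)/k-.5)
def P(l,i,u,v,z): 
    p=at_z(b,T(i,u,v),z); print(l,p.round(4)); return p
t1=P("tongue tip top",0,638,200,.05);t2=P("tongue tip bot",0,645,270,.05)
e1=P("free end top",0,450,205,.066);e2=P("free end bot",0,460,305,.066)
P("tongue@end top",0,455,222,.05);P("tongue@end bot",0,460,296,.05)
P("flange tl",0,120,205,.19);P("flange bl",0,133,335,.19)
P("flange tr",0,367,178,.19);P("flange br",0,385,315,.19)
P("drawer front top",1,110,155,.073);P("drawer front bot",1,98,340,.073)
P("front outer lo",1,103,340,.073)
P("rail far top",1,440,185,.06);P("rail far bot",1,430,362,.06)
P("rail near top",1,130,168,.06);P("rail near bot",1,110,342,.06)
P("backwall top",1,383,190,.054);P("backwall bot",1,377,345,.054)
```

```text
tongue tip top [0.5721 0.0614 0.05  ]
tongue tip bot [0.529  0.0556 0.05  ]
free end top [0.5638 0.1745 0.066 ]
free end bot [0.503  0.1661 0.066 ]
tongue@end top [0.5553 0.1733 0.05  ]
tongue@end bot [0.5098 0.1685 0.05  ]
flange tl [0.5438 0.3407 0.19  ]
flange bl [0.4715 0.3298 0.19  ]
flange tr [0.5628 0.2038 0.19  ]
flange br [0.4865 0.1906 0.19  ]
drawer front top [ 0.5431 -0.1563  0.073 ]
drawer front bot [ 0.4472 -0.1521  0.073 ]
front outer lo [ 0.4473 -0.1547  0.073 ]
rail far top [ 0.5336 -0.3299  0.06  ]
rail far bot [ 0.4412 -0.3258  0.06  ]
rail near top [ 0.538 -0.168  0.06 ]
rail near bot [ 0.4469 -0.1594  0.06  ]
backwall top [ 0.5308 -0.3013  0.054 ]
backwall bot [ 0.4495 -0.2992  0.054 ]
```

The cassette sticks out about 28 mm and the magazine's axis is turned about 7.5°. The moves have no tilt column, so I'll test what the arm does to its tilt at the edge of its reach. I'll go inward over free bench for this.

```bash
python3 -m handwheel '[[[0,0.04,0,0,0],[0,0.04,0,0,0],[0,0.04,0,0,0],[0,0.04,0,0,0],[0,0.04,0,0,0],[0,0.04,0,0,0],[0,0.04,0,0,0],[0,0.04,0,0,0],[0,0.04,0,0,0]]]'; python3 -c "
from h import *;o=telemetry.get_obs();print(o['joint_pos'].round(2),o['clock'])"
```

```text
clock: 1.75
tool_pos: [0.1356, -0.2826, 0.2262]
orientation: [-180.0, -0.0, -154.3]
force: [1.5, 1.4, 1.3]
opening: 0.0877
[-26.63 -17.86 -39.     0.   -68.87 -37.67] 1.75
```

```bash
python3 -m handwheel '[[[0,0.04,0,0,0],[0,0.04,0,0,0],[0,0.04,0,0,0]]]'; python3 -c "
from h import *;o=telemetry.get_obs();print(o['joint_pos'].round(2),o['clock'])"
```

```text
clock: 2.0
tool_pos: [0.0983, -0.1985, 0.2286]
orientation: [-180.0, 0.1, -154.4]
force: [1.0, 1.6, 0.1]
opening: 0.0875
[-3.800e+00 -3.501e+01 -4.555e+01 -4.000e-02 -7.937e+01 -6.059e+01] 2.0
```

No tilt inward, and the arm has a lateral offset of about 0.19 m. I'll test the outer limit instead, heading +y, because a lean there would suit the magazine. On the way I'll turn the tool to yaw -90.

```bash
python3 -m handwheel '[[[-0.04,0,-0.01,0,0],[-0.04,0,-0.01,0,0],[-0.04,0,-0.01,0,0],[-0.04,0,-0.01,0,0],[-0.04,0,-0.01,-0.112,0],[-0.04,0,-0.01,-0.112,0],[-0.04,0,-0.01,-0.112,0],[-0.04,0,-0.01,-0.112,0],[-0.04,0,0,-0.112,0],[-0.04,0,0,-0.112,0],[-0.04,0,0,-0.112,0],[-0.04,0,0,-0.112,0],[-0.04,0,0,-0.112,0],[-0.04,0,0,-0.112,0],[-0.04,0,0,0,0]]]'; python3 -c "
from h import *;o=telemetry.get_obs();print(o['joint_pos'].round(2),o['clock'])"
```

```text
clock: 3.25
tool_pos: [0.4633, 0.2209, 0.3088]
orientation: [-180.0, -0.0, -89.7]
force: [1.6, -0.8, 0.1]
opening: 0.0881
[ 4.745e+01  2.520e+00 -1.160e+01  1.000e-02 -7.589e+01 -4.712e+01] 3.25
```

```bash
python3 -m handwheel '[[[-0.038,0.0165,0,0,0],[-0.038,0.0165,0,0,0],[-0.038,0.0165,0,0,0],[-0.038,0.0165,0,0,0],[-0.038,0.0165,0,0,0],[-0.038,0.0165,0,0,0],[-0.038,0.0165,0,0,0],[-0.038,0.0165,0,0,0],[-0.038,0.0165,0,0,0],[-0.038,0.0165,0,0,0],[-0.038,0.0165,0,0,0],[-0.038,0.0165,0,0,0],[-0.038,0.0165,0,0,0],[-0.038,0.0165,0,0,0],[-0.038,0.0165,0,0,0],[-0.038,0.0165,0,0,0]]]'; python3 -c "
from h import *;o=telemetry.get_obs();print(o['joint_pos'].round(2),o['clock'])"
python3 -m handwheel '[[[-0.04,0,0,0,0],[-0.04,0,0,0,0],[-0.04,0,0,0,0]]]'; python3 -c "
from h import *;o=telemetry.get_obs();print(o['joint_pos'].round(2),o['clock'])"
```

```text
clock: 4.58
tool_pos: [0.1985, 0.8287, 0.3091]
orientation: [-180.0, 0.0, -90.1]
force: [0.5, 1.6, 0.0]
opening: 0.0875
[ 8.954e+01  3.755e+01  3.895e+01  1.000e-02 -9.138e+01 -8.959e+01] 4.5833
clock: 4.83
tool_pos: [0.1979, 0.9283, 0.307]
orientation: [-179.9, 0.3, -90.0]
force: [0.2, 3.0, 1.1]
opening: 0.0876
[ 8.9660e+01  5.3180e+01  6.8890e+01  9.0000e-02 -1.0545e+02 -8.9640e+01] 4.8333
```

Joint 3 is almost at its limit. One small probe beyond it:

```bash
python3 -m handwheel '[[[-0.03,0,0,0,0],[-0.03,0,0,0,0],[-0.03,0,0,0,0]]]'; python3 -c "
from h import *;o=telemetry.get_obs();print(o['joint_pos'].round(2),o['clock'])"
```

```text
clock: 5.08
tool_pos: [0.1888, 0.9683, 0.278]
orientation: [-179.0, 2.8, -90.0]
force: [1.4, -0.0, 0.6]
opening: 0.0875
[  90.57   56.44   71.55    1.04 -102.32  -90.38] 5.0833
```

The tool tilts at the limit with the fingers pointing outward, which is the lean the magazine needs, and it appears to stay. I'll keep going.

```bash
python3 -m handwheel '[[[-0.04,0,-0.02,0,0],[-0.04,0,-0.02,0,0],[-0.04,0,-0.02,0,0],[-0.04,0,-0.02,0,0]]]'; python3 -c "
from h import *;o=telemetry.get_obs();print(o['joint_pos'].round(2),o['clock'])"
```

```text
clock: 5.42
tool_pos: [0.1678, 1.0038, 0.3225]
orientation: [-177.1, 10.0, -89.8]
force: [0.6, -0.9, 0.8]
opening: 0.0878
[ 92.62  54.61  71.71   3.38 -97.2  -91.96] 5.4167
```

```bash
python3 -m handwheel '[[[-0.04,-0.012,-0.01,0,0],[-0.04,-0.012,-0.01,0,0],[-0.04,-0.012,-0.01,0,0],[-0.04,-0.012,-0.01,0,0]]]'; python3 -c "
from h import *;o=telemetry.get_obs();print(o['joint_pos'].round(2),o['clock'])"
```

```text
clock: 5.75
tool_pos: [0.1927, 1.0423, 0.3404]
orientation: [-175.1, 16.7, -89.3]
force: [-0.0, -0.3, -0.6]
opening: 0.0875
[ 91.82  54.55  71.69   5.25 -90.51 -91.02] 5.75
```

```bash
python3 -m handwheel '[[[-0.035,0.02,-0.01,0,0],[-0.035,0.02,-0.01,0,0],[-0.035,0.02,-0.01,0,0],[-0.035,0.02,-0.01,0,0]]]'; python3 -c "
from h import *;o=telemetry.get_obs();print(o['joint_pos'].round(2),o['clock'])"
```

```text
clock: 6.08
tool_pos: [0.0971, 1.081, 0.3706]
orientation: [-173.7, 22.1, -88.8]
force: [0.0, -0.5, -1.0]
opening: 0.0874
[ 98.05  54.18  71.71   8.85 -86.27 -96.98] 6.0833
```

The lean is working (22°) but it drifts off the azimuth I need. It grows along the radial direction, so I'll correct it by pushing outward at azimuth 135° or so. First a helper to convert world shifts to tool axes and report the lean.

```bash
cat >> h.py <<'E'
from scipy.spatial.transform import Rotation as Ro
def Rt():
    o=telemetry.get_obs(); return Ro.from_euler("xyz",o["orientation"],degrees=True).as_matrix(),o["tool_pos"],o
def rep(*world):
    R,p,o=Rt(); z=R[:,2]
    print("t",round(o["clock"],2),"p",p.round(4),"q",o["joint_pos"].round(1),"open",round(o["opening"],4))
    print(" lean",round(np.degrees(np.arccos(-z[2])),1),"az",round(np.degrees(np.arctan2(z[1],z[0])),1),"zvec",z.round(3),"jaw",R[:,1].round(3),"x",R[:,0].round(3),"F",o["force"].round(1))
    for w in world: print(" world",w,"-> tool",(R.T@np.array(w)).round(4))
def goto(*tg):
    R,p,o=Rt()
    for t in tg: print(" to",t,"tool",(R.T@(np.array(t)-p)).round(4))
E
python3 -c "
from h import *
rep();goto((-.707,.707,.36))"
```

```text
t 6.08 p [0.0971 1.081  0.3706] q [ 98.1  54.2  71.7   8.9 -86.3 -97. ] open 0.0874
 lean 23.0 az 74.9 zvec [ 0.102  0.377 -0.921] jaw [-0.995  0.02  -0.102] x [ 0.02  -0.926 -0.377] F [ 0.  -0.5 -1. ]
 to (-0.707, 0.707, 0.36) tool [ 0.3344  0.7933 -0.2131]
```

```bash
python3 -m handwheel '[[[0.0152,0.036,-0.0097,0,0],[0.0152,0.036,-0.0097,0,0],[0.0152,0.036,-0.0097,0,0],[0.0152,0.036,-0.0097,0,0],[0.0152,0.036,-0.0097,0,0],[0.0152,0.036,-0.0097,0,0],[0.0152,0.036,-0.0097,0,0],[0.0152,0.036,-0.0097,0,0],[0.0152,0.036,-0.0097,0,0],[0.0152,0.036,-0.0097,0,0],[0.0152,0.036,-0.0097,0,0],[0.0152,0.036,-0.0097,0,0],[0.0152,0.036,-0.0097,0,0],[0.0152,0.036,-0.0097,0,0],[0.0152,0.036,-0.0097,0,0],[0.0152,0.036,-0.0097,0,0],[0.0152,0.036,-0.0097,0,0],[0.0152,0.036,-0.0097,0,0]]]'; python3 -c "
from h import *
rep((-.027,.027,0.005))"
```

```text
clock: 7.58
tool_pos: [-0.5575, 0.775, 0.3643]
orientation: [-174.0, 22.0, -88.8]
force: [-0.1, 1.2, 0.9]
opening: 0.0876
t 7.58 p [-0.5575  0.775   0.3643] q [ 145.    39.6   37.2   21.6  -79.9 -147.4] open 0.0876
 lean 22.8 az 75.4 zvec [ 0.098  0.375 -0.922] jaw [-0.995  0.019 -0.097] x [ 0.019 -0.927 -0.375] F [-0.1  1.2  0.9]
 world (-0.027, 0.027, 0.005) -> tool [-0.0274  0.0269  0.0029]
```

```bash
python3 -m handwheel '[[[-0.028,0.028,0.002,0,0],[-0.028,0.028,0.002,0,0],[-0.028,0.028,0.002,0,0],[-0.028,0.028,0,0,0],[-0.028,0.028,0,0,0],[-0.028,0.028,0,0,0],[-0.028,0.028,0,0,0],[-0.028,0.028,0,0,0]]]'; python3 -c "
from h import *
rep()"
```

```text
clock: 8.25
tool_pos: [-0.6724, 0.8712, 0.3599]
orientation: [-178.0, 29.3, -88.2]
force: [0.2, -0.6, -1.0]
opening: 0.0877
t 8.25 p [-0.6724  0.8712  0.3599] q [ 145.1   58.9   71.7   24.4  -86.3 -141.9] open 0.0877
 lean 29.4 az 87.8 zvec [ 0.019  0.49  -0.872] jaw [-0.999 -0.014 -0.03 ] x [ 0.027 -0.872 -0.489] F [ 0.2 -0.6 -1. ]
```

```bash
python3 -m handwheel '[[[-0.02,0.034,0,0,0],[-0.02,0.034,0,0,0],[-0.02,0.034,0,0,0],[-0.02,0.034,0,0,0]]]'; python3 -c "
from h import *
rep()"
```

```text
clock: 8.58
tool_pos: [-0.7428, 0.8706, 0.3542]
orientation: [178.4, 34.4, -88.2]
force: [-1.1, 0.5, 0.3]
opening: 0.0877
t 8.58 p [-0.7428  0.8706  0.3542] q [ 147.8   60.9   71.7   27.4  -79.8 -145.4] open 0.0877
 lean 34.5 az 94.6 zvec [-0.045  0.564 -0.824] jaw [-0.999 -0.047  0.023] x [ 0.025 -0.824 -0.566] F [-1.1  0.5  0.3]
```

Lean is 34.5° at azimuth 94.6°, close to what the magazine needs. The arm is out of the way, so I'll re-measure the magazine.

Run:
```python
from h import *
a=shot("side","side1");b=shot("top","top1")
for n in("slot","magazine"):
    for s in(a,b): print(n,[(x["xy"],round(x["conf"],2)) for x in place_of(n,s)[:2]])
print(at_z(b,place_of("slot",b)[0]["xy"],.05))
for i,(s,x,y,w,h) in enumerate([(a,190,200,110,130),(b,195,165,100,60),(b,330,170,100,80)]):
    c=s["color"][y:y+h,x:x+w,::-1]; k=min(800//w,600//h); cv2.imwrite(f"pics/d{i}.png",cv2.resize(c,None,fx=k,fy=k,interpolation=cv2.INTER_CUBIC))
# silhouettes of filter
for s in(a,b): print([(x["xy"],round(x["conf"],2),int(x["region"].sum())) for x in silhouettes("filter0",s)])
rep()
```

```text
slot [([259.7, 256.7], 0.9)]
slot [([248.6, 196.7], 0.71), ([224.7, 195.2], 0.21)]
magazine [([250.0, 291.8], 0.92)]
magazine [([229.2, 197.5], 0.86), ([344.8, 205.3], 0.42)]
[0.51719257 0.19689994 0.05      ]
[([379.0, 337.0], 0.91, 1637), ([248.6, 373.0], 0.64, 2077), ([384.3, 217.8], 0.57, 656), ([235.0, 251.5], 0.52, 303), ([234.2, 283.9], 0.5, 43), ([232.6, 273.3], 0.47, 39), ([236.1, 278.4], 0.45, 39)]
[([174.3, 233.6], 0.96, 604), ([223.0, 191.9], 0.75, 532), ([339.1, 248.5], 0.6, 560), ([222.7, 283.4], 0.56, 578), ([249.2, 191.5], 0.48, 148), ([362.1, 205.5], 0.42, 720), ([219.9, 148.4], 0.2, 465)]
t 9.03 p [-0.7406  0.8716  0.3518] q [ 147.7   60.9   71.7   27.4  -79.9 -145.4] open 0.0877
 lean 34.3 az 94.3 zvec [-0.042  0.562 -0.826] jaw [-0.999 -0.045  0.02 ] x [ 0.026 -0.826 -0.563] F [ 0.4 -0.1  0.4]
```

View pics/d1.png

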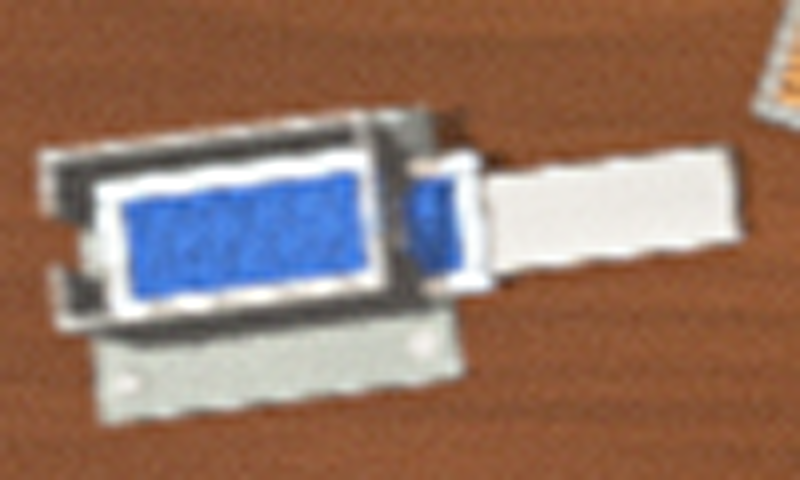

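View pics/side1.png

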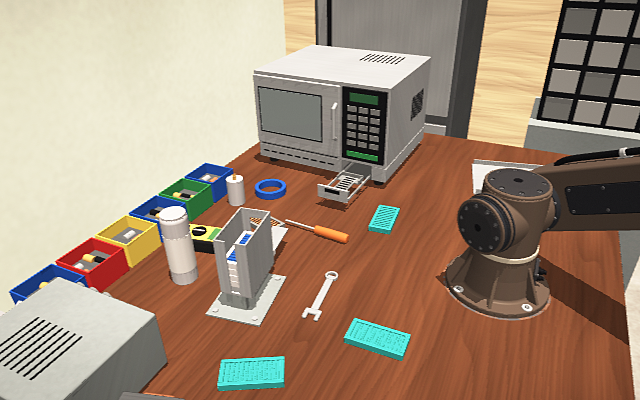

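Run:
```python
from h import *
from scipy.optimize import least_squares
b=shot("top")
px=lambda u,v:np.array([195+(u+.5)/8-.5,165+(v+.5)/8-.5])
F=[((38,148),(68,-37,190)),((58,330),(68,37,190)),((738,148),(-210,-22,50)),((744,240),(-210,22,50))]
E_=[((479,150),-31),((492,290),31)]
def res(p,full=False):
    x,y,t,xf=p; R=np.array([[np.cos(t),-np.sin(t)],[np.sin(t),np.cos(t)]])
    r=[]
    for (u,v),m in F+[(q,(xf*1000,yy,66)) for q,yy in E_]:
        w=R@np.array(m[:2])/1e3+[x,y]; r.append(proj(b,[*w,m[2]/1e3])-px(u,v))
    return np.concatenate(r)
s=least_squares(res,[.52,.27,np.radians(97),-.1])
x,y,t,xf=s.x
print(s.x,np.degrees(t),s.fun.round(2))
R=np.array([[np.cos(t),-np.sin(t)],[np.sin(t),np.cos(t)]])
print("slot",R@[-.068,0]+[x,y],"end",R@[xf,0]+[x,y],"protr",-xf-.068)
a=shot("side","side1b")
im=a["color"][:,:,::-1].copy()
for m in [(68,-37,190),(68,37,190),(-68,-37,190),(-68,37,190),(-68,-37,72),(-68,37,72),(xf*1e3,-31,66),(xf*1e3,31,66),(-210,-22,50),(-210,22,50),(0,0,0)]:
    w=R@np.array(m[:2])/1e3+[x,y]; q=proj(a,[*w,m[2]/1e3]); cv2.circle(im,tuple(np.round(q*8).astype(int)),4,(0,0,255),-1,shift=3)
c=im[190:340,180:320]; cv2.imwrite("pics/ov.png",cv2.resize(c,None,fx=4,fy=4,interpolation=cv2.INTER_CUBIC))
```

```text
[ 0.51874485  0.26626053  1.72053823 -0.09648819] 98.57957921529099 [ 0.79  0.28  0.5  -0.53 -1.04 -0.08 -0.4   0.2  -0.12  0.44  0.14 -0.25]
slot [0.52888929 0.19902148] end [0.53313924 0.17085208] protr 0.02848819098239029
```

View pics/ov.png

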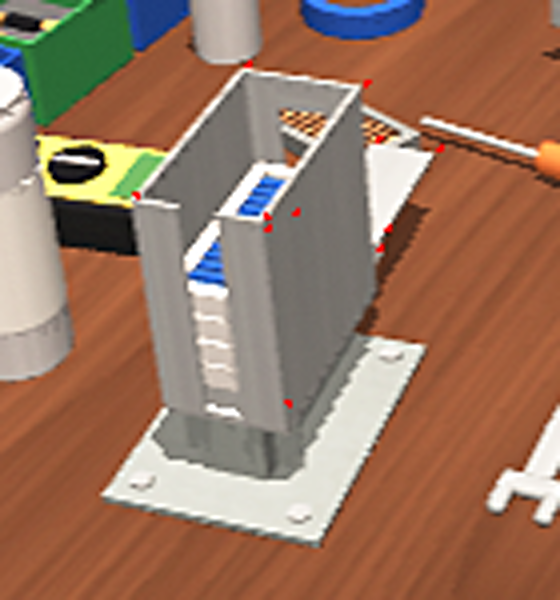

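The top-view fit has residuals under about 1 px. It puts the magazine at (0.519, 0.266), with -x along (0.149, -0.989) and the cassette 28 mm out. In the side view the overlay dots land on the chute corners. Now I'll travel to a pre-grasp pose.

```bash
python3 -c "
from h import *
rep((.0405,-.0055,0.0005),(.019,-.0352,0),(.035,-.02,0))"
```

```text
t 9.13 p [-0.7409  0.8715  0.3509] q [ 147.7   61.    71.7   27.4  -79.9 -145.4] open 0.0876
 lean 34.3 az 94.2 zvec [-0.041  0.561 -0.827] jaw [-0.999 -0.045  0.02 ] x [ 0.026 -0.826 -0.563] F [-0.3 -0.4 -0.3]
 world (0.0405, -0.0055, 0.0005) -> tool [ 0.0053 -0.0402 -0.0052]
 world (0.019, -0.0352, 0) -> tool [ 0.0296 -0.0174 -0.0205]
 world (0.035, -0.02, 0) -> tool [ 0.0174 -0.0341 -0.0127]
```

```bash
python3 -m handwheel '[[[0.006,-0.04,-0.006,0,0],[0.006,-0.04,-0.006,0,0],[0.006,-0.04,-0.006,0,0],[0.006,-0.04,-0.006,0,0],[0.006,-0.04,-0.006,0,0],[0.006,-0.04,-0.006,0,0],[0.006,-0.04,-0.006,0,0],[0.006,-0.04,-0.006,0,0],[0.006,-0.04,-0.006,0,0],[0.006,-0.04,-0.006,0,0],[0.006,-0.04,-0.006,0,0],[0.006,-0.04,-0.006,0,0],[0.006,-0.04,-0.006,0,0],[0.006,-0.04,-0.006,0,0],[0.006,-0.04,-0.006,0,0],[0.006,-0.04,-0.006,0,0],[0.006,-0.04,-0.006,0,0],[0.006,-0.04,-0.006,0,0],[0.006,-0.04,-0.006,0,0],[0.006,-0.04,-0.006,0,0]]]'; python3 -c "
from h import *
rep();goto((.535,.11,.32))"
```

```text
clock: 10.8
tool_pos: [0.0211, 0.7505, 0.3714]
orientation: [178.8, 34.5, -88.2]
force: [0.6, 1.1, 0.3]
opening: 0.0878
t 10.8 p [0.0211 0.7505 0.3714] q [ 106.6    5.1  -14.    11.7  -37.6 -111.5] open 0.0878
 lean 34.5 az 94.0 zvec [-0.039  0.565 -0.824] jaw [-0.999 -0.044  0.017] x [ 0.026 -0.824 -0.566] F [0.6 1.1 0.3]
 to (0.535, 0.11, 0.32) tool [ 0.5704 -0.486  -0.3397]
```

```bash
python3 -m handwheel '[[[0.0285,-0.0243,-0.017,0,0],[0.0285,-0.0243,-0.017,0,0],[0.0285,-0.0243,-0.017,0,0],[0.0285,-0.0243,-0.017,0,0],[0.0285,-0.0243,-0.017,0,0],[0.0285,-0.0243,-0.017,0,0],[0.0285,-0.0243,-0.017,0,0],[0.0285,-0.0243,-0.017,0,0],[0.0285,-0.0243,-0.017,0,0],[0.0285,-0.0243,-0.017,0,0],[0.0285,-0.0243,-0.017,0,0],[0.0285,-0.0243,-0.017,0,0],[0.0285,-0.0243,-0.017,0,0],[0.0285,-0.0243,-0.017,0,0],[0.0285,-0.0243,-0.017,0,0],[0.0285,-0.0243,-0.017,0,0],[0.0285,-0.0243,-0.017,0,0],[0.0285,-0.0243,-0.017,0,0],[0.0285,-0.0243,-0.017,-0.045,0],[0.0285,-0.0243,-0.017,-0.045,0]]]'; python3 -c "
from h import *
rep();goto((.535,.12,.14),(.5313,.1884,.0425))"
```

```text
clock: 12.47
tool_pos: [0.5351, 0.1094, 0.3215]
orientation: [-177.5, 34.3, -81.8]
force: [0.9, 2.2, 1.5]
opening: 0.0877
t 12.47 p [0.5351 0.1094 0.3215] q [  5.7   8.4   1.9 -34.6 -83.6   5.7] open 0.0877
 lean 34.4 az 93.8 zvec [-0.038  0.564 -0.825] jaw [-0.992 -0.118 -0.036] x [ 0.118 -0.817 -0.564] F [0.9 2.2 1.5]
 to (0.535, 0.12, 0.14) tool [0.0937 0.0054 0.1557]
 to (0.5313, 0.1884, 0.0425) tool [0.0924 0.0044 0.2749]
```

```bash
python3 -m handwheel '[[[0.0187,0.001,0.031,-0.02,0],[0.0187,0.001,0.031,0,0],[0.0187,0.001,0.031,0,0],[0.0187,0.001,0.031,0,0],[0.0187,0.001,0.031,0,0],[0,0,0.03,0,0],[0,0,0.03,0,0],[0,0,0.01,0,0],[0,0,0,0,0]]]'; python3 -c "
from h import *
rep();goto((.5313,.1884,.0425))
shot('side','pre_s');shot('top','pre_t')"
```

```text
clock: 13.22
tool_pos: [0.5314, 0.1626, 0.0806]
orientation: [-177.2, 34.3, -80.6]
force: [0.2, -0.5, -0.1]
opening: 0.0874
t 13.22 p [0.5314 0.1626 0.0806] q [ 10.   21.4 -13.1 -40.9 -59.1  21.3] open 0.0874
 lean 34.4 az 94.3 zvec [-0.043  0.564 -0.825] jaw [-0.99  -0.135 -0.041] x [ 0.134 -0.815 -0.564] F [ 0.2 -0.5 -0.1]
 to (0.5313, 0.1884, 0.0425) tool [ 0.0004 -0.0019  0.046 ]
```

View pics/pre_s.png

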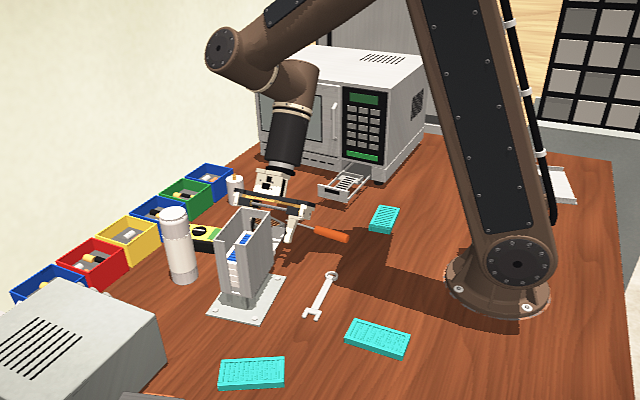

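View pics/pre_t.png

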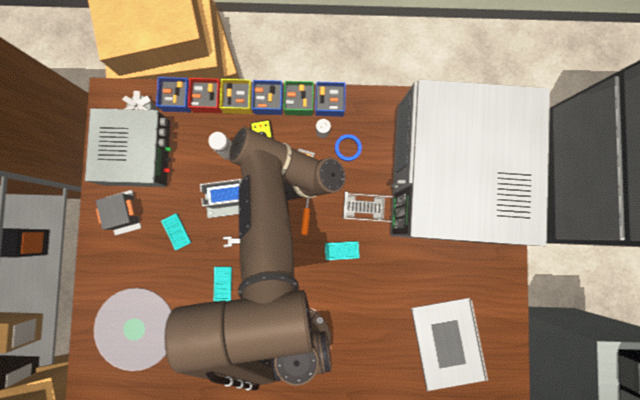

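The gripper straddles the tongue just in front of the chute at side-view (285,215), with nothing fouled. Descend and close.

```bash
python3 -m handwheel '[[[0,-0.001,0.016,0,0],[0,-0.001,0.015,0,0],[0,0,0.014,0,0],[0,0,0,0,0]]]'; python3 -c "
from h import *
rep()"
python3 -m handwheel '[[[0,0,0,0,1],[0,0,0,0,1],[0,0,0,0,1],[0,0,0,0,1],[0,0,0,0,1],[0,0,0,0,1]]]'; python3 -c "
from h import *
rep()"
```

```text
clock: 13.65
tool_pos: [0.532, 0.1884, 0.0441]
orientation: [-177.0, 34.3, -80.6]
force: [-0.8, -0.5, -0.3]
opening: 0.0878
t 13.65 p [0.532  0.1884 0.0441] q [ 12.2  24.4 -14.1 -43.2 -54.9  22.9] open 0.0878
 lean 34.4 az 94.2 zvec [-0.041  0.564 -0.825] jaw [-0.99  -0.134 -0.043] x [ 0.135 -0.815 -0.564] F [-0.8 -0.5 -0.3]
clock: 14.15
tool_pos: [0.5333, 0.1873, 0.0461]
orientation: [-176.8, 34.3, -80.5]
force: [-0.3, -1.5, 3.6]
opening: 0.0616
t 14.15 p [0.5333 0.1873 0.0461] q [ 12.1  24.2 -14.  -43.1 -55.   22.9] open 0.0616
 lean 34.4 az 93.9 zvec [-0.038  0.564 -0.825] jaw [-0.99  -0.134 -0.046] x [ 0.136 -0.815 -0.563] F [-0.3 -1.5  3.6]
```

Gripped at 61.6 mm. Now I'll pull about 107 mm along the slot axis.

```bash
python3 -m handwheel '[[[0.0099,-0.0002,-0.0067,0,1],[0.0099,-0.0002,-0.0067,0,1],[0.0099,-0.0002,-0.0067,0,1]]]'; python3 -c "
from h import *
rep()
shot('side','pull_s')"
python3 -m handwheel '[[[0.0099,-0.0002,-0.0067,0,1],[0.0099,-0.0002,-0.0067,0,1],[0.0099,-0.0002,-0.0067,0,1],[0.0099,-0.0002,-0.0067,0,1],[0.0099,-0.0002,-0.0067,0,1],[0.0099,-0.0002,-0.0067,0,1],[0,0,0,0,1]]]'; python3 -c "
from h import *
rep()
shot('side','pull2_s');shot('top','pull2_t')"
```

```text
clock: 14.4
tool_pos: [0.5382, 0.153, 0.0461]
orientation: [-176.9, 34.4, -80.5]
force: [-1.2, 6.9, 2.8]
opening: 0.062
t 14.4 p [0.5382 0.153  0.0461] q [  8.5  24.8 -13.2 -42.3 -57.2  25.4] open 0.062
 lean 34.5 az 94.0 zvec [-0.04   0.566 -0.824] jaw [-0.99  -0.135 -0.045] x [ 0.136 -0.814 -0.565] F [-1.2  6.9  2.8]
clock: 15.03
tool_pos: [0.55, 0.0795, 0.0461]
orientation: [-176.8, 34.3, -80.5]
force: [-2.5, -4.3, 10.5]
opening: 0.0616
t 15.03 p [0.55   0.0795 0.0461] q [  1.3  26.4 -11.  -40.1 -61.2  29.7] open 0.0616
 lean 34.4 az 93.8 zvec [-0.038  0.564 -0.825] jaw [-0.99  -0.134 -0.046] x [ 0.136 -0.815 -0.563] F [-2.5 -4.3 10.5]
```

View pics/pull2_s.png

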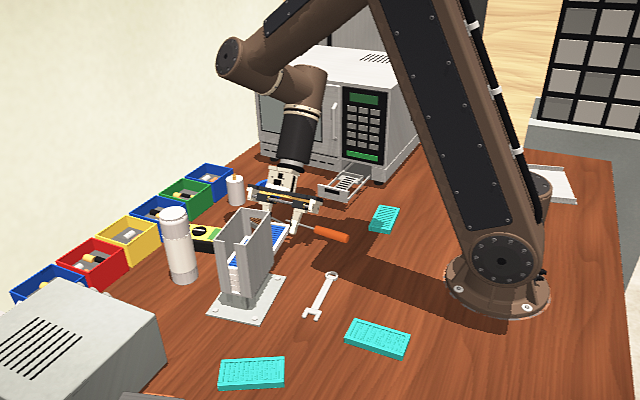

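View pics/pull2_t.png

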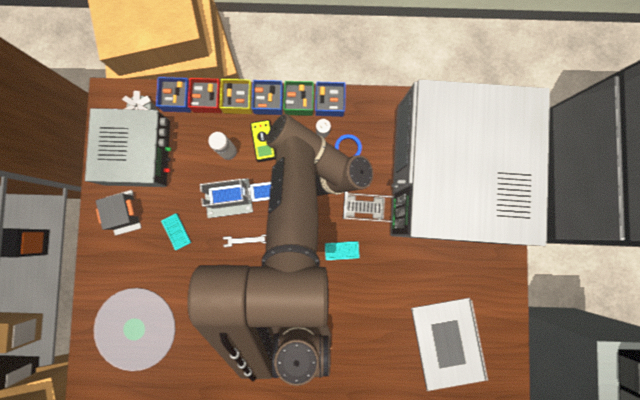

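The cassette is out of the slot: blue shows past the chute at top-view (263,192), and I estimate its centre at -0.143 in the magazine frame. I'll release it on the tongue shortly. Next I need the opposite lean, so I'll check the cabinet on the right for free space first.

Run:
```python
from h import *
a=shot("side");b=shot("top")
for p in [(0,-.86,0),(-.3,-.86,0),(.3,-.86,0),(.1,-.9,0),(.1,-.9,.3),(-.2,-1.0,.3),(.1,-1.1,.35),(.5,-.8,.45),(.33,-.93,.4),(.1,-1.,.4)]:
    print(p,proj(a,p).round(),proj(b,p).round())
s0=cv2.imread("pics/side1.png"); t0=cv2.imread("pics/pre_t.png")
cv2.imwrite("pics/cab.png",np.vstack([cv2.resize(s0[60:260,420:640],None,fx=2,fy=2)[:300],cv2.resize(t0[250:400,420:640],None,fx=2,fy=2)]))
R,p,o=Rt(); g=p-.0188*R[:,2]; print("grasp",g)
```

```text
(0, -0.86, 0) [529. 147.] [531. 345.]
(-0.3, -0.86, 0) [620. 161.] [533. 430.]
(0.3, -0.86, 0) [449. 135.] [530. 263.]
(0.1, -0.9, 0) [503. 139.] [541. 318.]
(0.1, -0.9, 0.3) [518.  62.] [599. 339.]
(-0.2, -1.0, 0.3) [612.  63.] [636. 446.]
(0.1, -1.1, 0.35) [526.  36.] [682. 346.]
(0.5, -0.8, 0.45) [405.  16.] [597. 200.]
(0.33, -0.93, 0.4) [459.  27.] [633. 264.]
(0.1, -1.0, 0.4) [526.  28.] [662. 350.]
grasp [0.55074193 0.06899439 0.06160328]
```

View pics/cab.png

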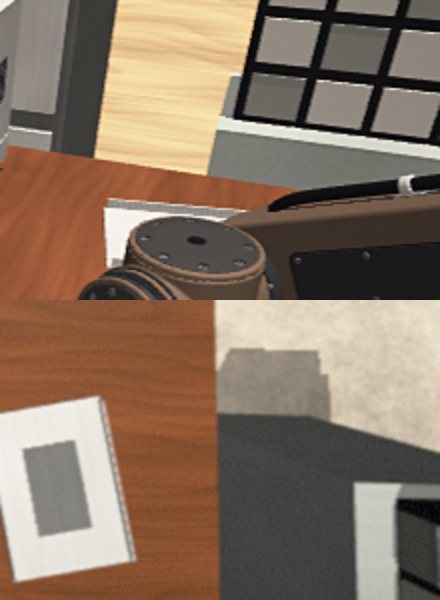

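The cabinet and fridge sit beyond y = -0.9, so I'll reverse the lean high up at azimuth -86° and a radius of 0.7 to 0.8 m, which stays over the bench. First release the cassette on the tongue and back off along the tool.

```bash
python3 -m handwheel '[[[0,0,0,0,0],[0,0,0,0,0],[0,0,0,0,0],[0,0,0,0,0],[0,0,0,0,0],[0,0,-0.02,0,0],[0,0,-0.03,0,0],[0,0,-0.04,0,0],[0,0,-0.04,0,0]]]'; python3 -c "
from h import *
rep();goto((.05,-.55,.62))"
```

```text
clock: 15.98
tool_pos: [0.5535, 0.0075, 0.153]
orientation: [-177.0, 34.3, -80.6]
force: [1.4, -0.3, 0.1]
opening: 0.0873
t 15.98 p [0.5535 0.0075 0.153 ] q [ -4.9  20.6  -4.4 -35.4 -74.4  26.1] open 0.0873
 lean 34.4 az 94.2 zvec [-0.042  0.564 -0.825] jaw [-0.99  -0.135 -0.043] x [ 0.136 -0.815 -0.564] F [ 1.4 -0.3  0.1]
 to (0.05, -0.55, 0.62) tool [ 0.1228  0.554  -0.6785]
```

```bash
python3 -m handwheel '[[[0.0056,0.0252,-0.0308,0,0],[0.0056,0.0252,-0.0308,0,0],[0.0056,0.0252,-0.0308,0,0],[0.0056,0.0252,-0.0308,0,0],[0.0056,0.0252,-0.0308,0,0],[0.0056,0.0252,-0.0308,0,0],[0.0056,0.0252,-0.0308,0,0],[0.0056,0.0252,-0.0308,0,0],[0.0056,0.0252,-0.0308,0,0],[0.0056,0.0252,-0.0308,0,0],[0.0056,0.0252,-0.0308,0,0],[0.0056,0.0252,-0.0308,0,0],[0.0056,0.0252,-0.0308,0,0],[0.0056,0.0252,-0.0308,0,0],[0.0056,0.0252,-0.0308,0,0],[0.0056,0.0252,-0.0308,0,0],[0.0056,0.0252,-0.0308,0,0],[0.0056,0.0252,-0.0308,0,0],[0.0056,0.0252,-0.0308,0,0],[0.0056,0.0252,-0.0308,0,0]]]'; python3 -c "
from h import *
rep((0,-.03,.025))
s=shot('side','mid_s');t=shot('top','mid_t')
c=np.vstack([s['color'][190:330,170:370],t['color'][130:270,170:370]]);cv2.imwrite('pics/midc.png',cv2.resize(c,None,fx=2,fy=2,interpolation=cv2.INTER_CUBIC)[:,:,::-1])"
```

```text
clock: 17.65
tool_pos: [0.0934, -0.4989, 0.576]
orientation: [-176.9, 34.3, -80.5]
force: [1.6, -1.0, -0.2]
opening: 0.0879
t 17.65 p [ 0.0934 -0.4989  0.576 ] q [ -66.9   24.7   50.4  -19.9 -147.1   61.6] open 0.0879
 lean 34.4 az 94.0 zvec [-0.039  0.564 -0.825] jaw [-0.99  -0.134 -0.045] x [ 0.136 -0.815 -0.563] F [ 1.6 -1.  -0.2]
 world (0, -0.03, 0.025) -> tool [ 0.0104  0.0029 -0.0375]
```

View pics/midc.png

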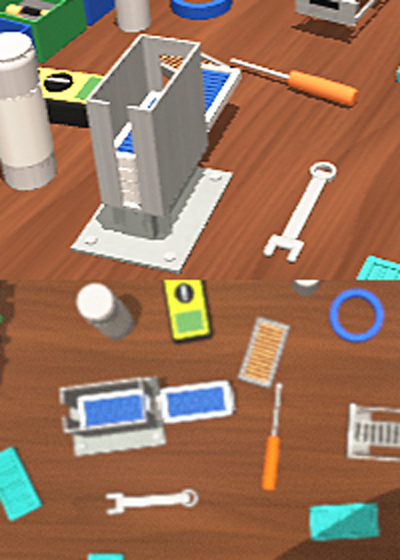

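The cassette lies flat on the tongue (top crop, 197,402) with the stack still in the chute. Now push outward and up to reverse the lean.

```bash
python3 -m handwheel '[[[0.01,0.007,-0.037,0,0],[0.01,0.007,-0.037,0,0],[0.01,0.007,-0.037,0,0],[0.01,0.007,-0.037,0,0],[0.01,0.007,-0.037,0,0],[0.01,0.007,-0.037,0,0]]]'; python3 -c "
from h import *
rep((0,-.03,.025))"
```

```text
clock: 18.25
tool_pos: [0.0533, -0.5646, 0.6078]
orientation: [-178.3, 31.6, -80.7]
force: [-0.2, 0.0, 0.6]
opening: 0.0879
t 18.25 p [ 0.0533 -0.5646  0.6078] q [ -70.7   34.3   71.6  -18.3 -157.3   64.5] open 0.0879
 lean 31.7 az 96.0 zvec [-0.055  0.522 -0.851] jaw [-0.989 -0.146 -0.026] x [ 0.138 -0.84  -0.524] F [-0.2  0.   0.6]
 world (0, -0.03, 0.025) -> tool [ 0.0121  0.0037 -0.0369]
```

```bash
python3 -m handwheel '[[[0.014,-0.001,-0.035,0,0],[0.014,-0.001,-0.035,0,0],[0.014,-0.001,-0.035,0,0],[0.014,-0.001,-0.035,0,0],[0.014,-0.001,-0.035,0,0],[0.014,-0.001,-0.035,0,0],[0.014,-0.001,-0.035,0,0],[0.014,-0.001,-0.035,0,0]]]'; python3 -c "
from h import *
rep((0,-.03,.025))"
```

```text
clock: 18.92
tool_pos: [0.0615, -0.599, 0.5981]
orientation: [178.6, 25.6, -80.7]
force: [-1.6, 0.1, 0.4]
opening: 0.0877
t 18.92 p [ 0.0615 -0.599   0.5981] q [ -68.4   35.6   71.7   -8.2 -151.2   71.7] open 0.0877
 lean 25.6 az 102.5 zvec [-0.093  0.422 -0.902] jaw [-0.985 -0.172  0.022] x [ 0.146 -0.89  -0.432] F [-1.6  0.1  0.4]
 world (0, -0.03, 0.025) -> tool [ 0.0159  0.0057 -0.0352]
```

```bash
python3 -m handwheel '[[[0.026,-0.018,-0.022,0,0],[0.026,-0.018,-0.022,0,0],[0.026,-0.018,-0.022,0,0],[0.026,-0.018,-0.022,0,0],[0.026,-0.018,-0.022,0,0],[0.026,-0.018,-0.022,0,0],[0.026,-0.018,-0.022,0,0],[0.026,-0.018,-0.022,0,0]]]'; python3 -c "
from h import *
rep((0.02,-.03,.02))"
```

```text
clock: 19.58
tool_pos: [0.2089, -0.6667, 0.5173]
orientation: [177.3, 19.2, -80.4]
force: [-0.9, -0.5, -1.0]
opening: 0.0879
t 19.58 p [ 0.2089 -0.6667  0.5173] q [ -59.2   40.7   71.6   -6.6 -139.6   65. ] open 0.0879
 lean 19.4 az 107.9 zvec [-0.102  0.315 -0.943] jaw [-0.982 -0.183  0.045] x [ 0.158 -0.931 -0.328] F [-0.9 -0.5 -1. ]
 world (0.02, -0.03, 0.02) -> tool [ 0.0245 -0.0133 -0.0304]
```

```bash
python3 -m handwheel '[[[0.017,-0.0196,-0.03,0,0],[0.017,-0.0196,-0.03,0,0],[0.017,-0.0196,-0.03,0,0],[0.017,-0.0196,-0.03,0,0],[0.017,-0.0196,-0.03,0,0],[0.017,-0.0196,-0.03,0,0],[0.017,-0.0196,-0.03,0,0],[0.017,-0.0196,-0.03,0,0]]]'; python3 -c "
from h import *
rep((0.02,-.03,.02))"
```

```text
clock: 20.25
tool_pos: [0.3278, -0.6505, 0.5383]
orientation: [177.8, 9.9, -80.0]
force: [-0.7, -0.4, -0.7]
opening: 0.0875
t 20.25 p [ 0.3278 -0.6505  0.5383] q [ -49.7   38.6   71.7   -4.1 -132.6   57.3] open 0.0875
 lean 10.1 az 112.8 zvec [-0.068  0.162 -0.984] jaw [-0.983 -0.18   0.038] x [ 0.171 -0.97  -0.171] F [-0.7 -0.4 -0.7]
 world (0.02, -0.03, 0.02) -> tool [ 0.0291 -0.0135 -0.0259]
```

```bash
python3 -m handwheel '[[[0.021,-0.025,-0.025,0,0],[0.021,-0.025,-0.025,0,0],[0.021,-0.025,-0.025,0,0],[0.021,-0.025,-0.025,0,0],[0.021,-0.025,-0.025,0,0],[0.021,-0.025,-0.025,0,0],[0.021,-0.025,-0.025,0,0]]]'; python3 -c "
from h import *
rep((0.02,-.03,.02))"
```

```text
clock: 20.83
tool_pos: [0.4485, -0.6429, 0.5404]
orientation: [179.8, 1.0, -79.8]
force: [0.8, -0.2, -0.3]
opening: 0.0875
t 20.83 p [ 0.4485 -0.6429  0.5404] q [ -41.2   38.7   71.7   -0.5 -123.8   51.1] open 0.0875
 lean 1.0 az 112.2 zvec [-0.007  0.016 -1.   ] jaw [-0.984 -0.178  0.004] x [ 0.177 -0.984 -0.017] F [ 0.8 -0.2 -0.3]
 world (0.02, -0.03, 0.02) -> tool [ 0.0327 -0.0143 -0.0206]
```

The tool is within 1° of vertical. Now I'll measure the cassette on the tongue and the tray's pose from the clear top picture.

Run:
```python
from h import *
b=shot("top")
im=cv2.imread("pics/mid_t.png")
cv2.imwrite("pics/m1.png",cv2.resize(im[165:225,240:300],None,fx=10,fy=10,interpolation=cv2.INTER_CUBIC))
cv2.imwrite("pics/m2.png",cv2.resize(im[170:240,335:415],None,fx=8,fy=8,interpolation=cv2.INTER_CUBIC))
hsv=cv2.cvtColor(im,cv2.COLOR_BGR2HSV)
m=((hsv[:,:,0]>100)&(hsv[:,:,0]<125)&(hsv[:,:,1]>120)).astype(np.uint8); m[:, :248]=0;m[:,300:]=0;m[:170]=0;m[225:]=0
pts=np.argwhere(m)[:,::-1].astype(np.float32); W=np.array([at_z(b,p,.066)[:2] for p in pts])
r=cv2.minAreaRect((W*1000).astype(np.float32)); print(len(pts),r)
```

```text
297 ((540.3760986328125, 126.722900390625), (39.99053955078125, 98.40371704101562), 9.258844375610352)
```

View pics/m1.png

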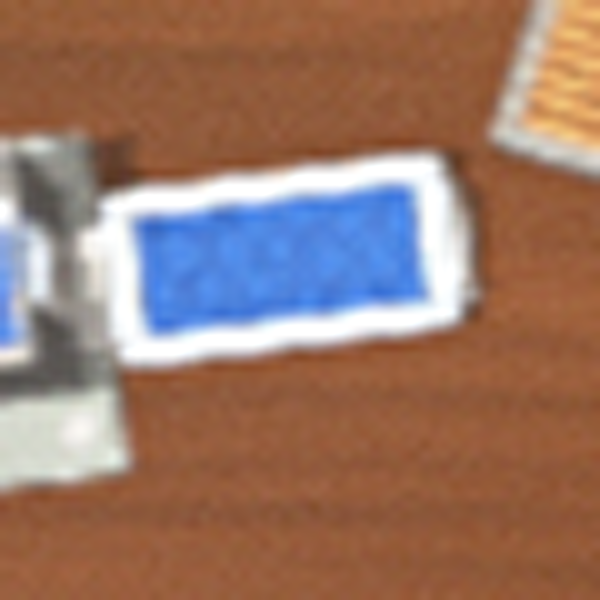

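View pics/m2.png

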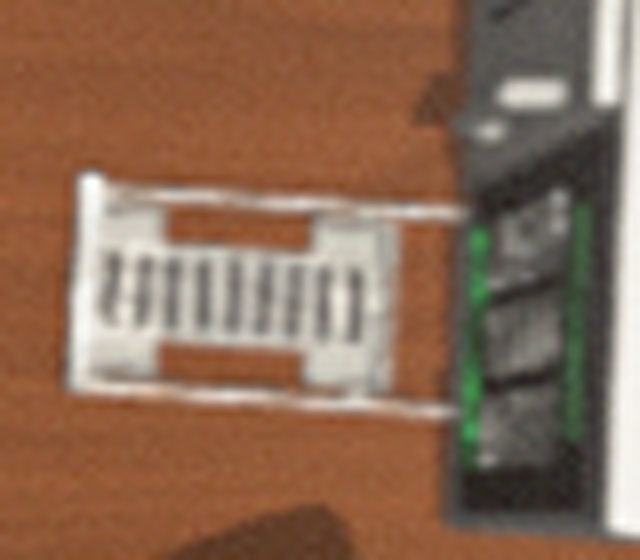

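Run:
```python
from h import *
from scipy.optimize import least_squares
b=shot("top")
px=lambda u,v:np.array([335+(u+.5)/8-.5,170+(v+.5)/8-.5])
# microwave frame: +y = z cross x ; x=(0,-1) -> y=(1,0): image up
F=[((163,245),(-35,22,42)),((308,251),(35,22,42)),((158,346),(-35,-22,42)),((302,352),(35,-22,42)),
   ((78,176),(-73,49,73)),((66,390),(-73,-49,73)),((100,172),(-69,49,73)),((397,222),(69,35,54)),((388,392),(69,-35,54))]
F=F[:4]+F[7:]
def res(p):
    x,y,t=p; R=np.array([[np.cos(t),-np.sin(t)],[np.sin(t),np.cos(t)]])
    return np.concatenate([proj(b,[*(R@np.array(m[:2])/1e3+[x,y]),m[2]/1e3])-px(u,v) for (u,v),m in F])
s=least_squares(res,[.496,-.232,np.radians(-92)],loss="soft_l1"); print(s.x.round(4),np.degrees(s.x[2]),s.fun.round(2))
t=s.x[2];R=np.array([[np.cos(t),-np.sin(t)],[np.sin(t),np.cos(t)]])
for q in[(78,176),(66,390)]:
    w=at_z(b,px(*q),.073)[:2]; print("front",w,(R.T@(w-s.x[:2])*1e3).round(1))
a=shot("side"); print([ (at_z(a,x["xy"],.042),x["conf"]) for x in place_of("tray_seat",a)[:2]],[(at_z(b,x["xy"],.042),x["conf"]) for x in place_of("tray_seat",b)[:2]])
rep(); goto((.5404,.1267,.30))
```

```text
[ 0.492  -0.2288 -1.5984] -91.58362174758675 [-0.22  0.26  0.59  0.56 -0.15 -0.49  0.83 -0.18 -0.61  0.91 -0.27 -1.28]
front [ 0.54360289 -0.15275351] [-77.5  49.4]
front [ 0.44652041 -0.14939514] [-78.1 -47.7]
[(array([ 0.49932787, -0.24532404,  0.042     ]), 0.64)] [(array([ 0.49858783, -0.2242146 ,  0.042     ]), 0.58)]
t 21.08 p [ 0.4467 -0.6429  0.5409] q [ -41.3   38.7   71.7   -0.6 -123.9   51.2] open 0.0876
 lean 1.1 az 112.1 zvec [-0.007  0.018 -1.   ] jaw [-0.984 -0.177  0.004] x [ 0.177 -0.984 -0.019] F [0.8 1.  0.6]
 to (0.5404, 0.1267, 0.3) tool [-0.7362 -0.2297  0.2537]
```

```bash
python3 -m handwheel '[[[-0.0368,-0.0115,0.0127,0,0],[-0.0368,-0.0115,0.0127,0,0],[-0.0368,-0.0115,0.0127,0,0],[-0.0368,-0.0115,0.0127,0,0],[-0.0368,-0.0115,0.0127,0,0],[-0.0368,-0.0115,0.0127,0,0],[-0.0368,-0.0115,0.0127,0,0],[-0.0368,-0.0115,0.0127,0,0],[-0.0368,-0.0115,0.0127,0,0],[-0.0368,-0.0115,0.0127,0,0],[-0.0368,-0.0115,0.0127,0,0],[-0.0368,-0.0115,0.0127,0,0],[-0.0368,-0.0115,0.0127,0,0],[-0.0368,-0.0115,0.0127,0,0],[-0.0368,-0.0115,0.0127,0,0],[-0.0368,-0.0115,0.0127,0,0],[-0.0368,-0.0115,0.0127,0,0],[-0.0368,-0.0115,0.0127,0,0],[-0.0368,-0.0115,0.0127,0,0],[-0.0368,-0.0115,0.0127,0.022,0]]]'; python3 -c "
from h import *
rep();goto((.5404,.1267,.12),(.5404,.1267,.043))"
```

```text
clock: 22.75
tool_pos: [0.5402, 0.1121, 0.3058]
orientation: [179.8, 1.1, -81.1]
force: [0.6, -0.3, 0.7]
opening: 0.0877
t 22.75 p [0.5402 0.1121 0.3058] q [ 31.3   6.5  -7.1  -1.1 -76.1 -22.1] open 0.0877
 lean 1.1 az 108.2 zvec [-0.006  0.018 -1.   ] jaw [-0.988 -0.155  0.003] x [ 0.155 -0.988 -0.019] F [ 0.6 -0.3  0.7]
 to (0.5404, 0.1267, 0.12) tool [-0.0108 -0.003   0.186 ]
 to (0.5404, 0.1267, 0.043) tool [-0.0093 -0.0033  0.263 ]
```

```bash
python3 -c "
from h import *
s=shot('side')
p=Rt()[1];q=proj(s,p);print(q)
x,y=int(q[0]),int(q[1])
c=s['color'][max(0,y-70):y+30,x-60:x+60];cv2.imwrite('pics/fing.png',cv2.resize(c,None,fx=6,fy=6,interpolation=cv2.INTER_CUBIC)[:,:,::-1])
c=cv2.imread('pics/side1.png')[140:215,300:410];cv2.imwrite('pics/rail.png',cv2.resize(c,None,fx=7,fy=7,interpolation=cv2.INTER_CUBIC))
for z in (.031,.035,.042,.05,.058,.073):
  print(z,[proj(s,(.4935+dx*1.,-.230+.077,z)).round(1) for dx in(-.049,.049)], [proj(s,(.4935-.045,-.230-dy,z)).round(1) for dy in(-.06,0,.06)])
"
```

```text
[267.03895652 148.39506336]
0.031 [array([348.6, 202.9]), array([318.8, 196.2])] [array([349.5, 200. ]), array([357., 191.]), array([364. , 182.5])]
0.035 [array([348.6, 201.8]), array([318.7, 195. ])] [array([349.5, 198.8]), array([357. , 189.9]), array([364. , 181.4])]
0.042 [array([348.6, 199.7]), array([318.7, 193. ])] [array([349.6, 196.8]), array([357. , 187.9]), array([364.1, 179.5])]
0.05 [array([348.7, 197.4]), array([318.7, 190.7])] [array([349.6, 194.5]), array([357.1, 185.6]), array([364.1, 177.2])]
0.058 [array([348.7, 195. ]), array([318.6, 188.4])] [array([349.7, 192.2]), array([357.2, 183.3]), array([364.2, 175. ])]
0.073 [array([348.8, 190.6]), array([318.5, 184. ])] [array([349.7, 187.7]), array([357.3, 179. ]), array([364.4, 170.8])]
```

View pics/fing.png

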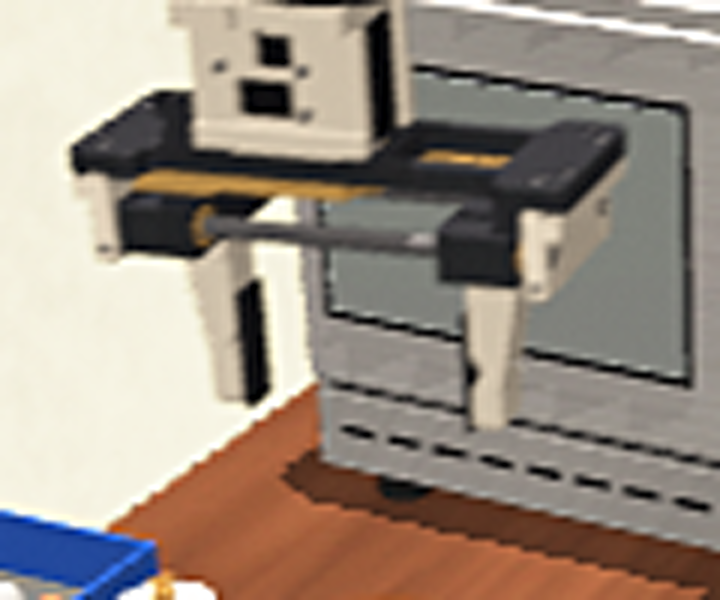

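View pics/rail.png

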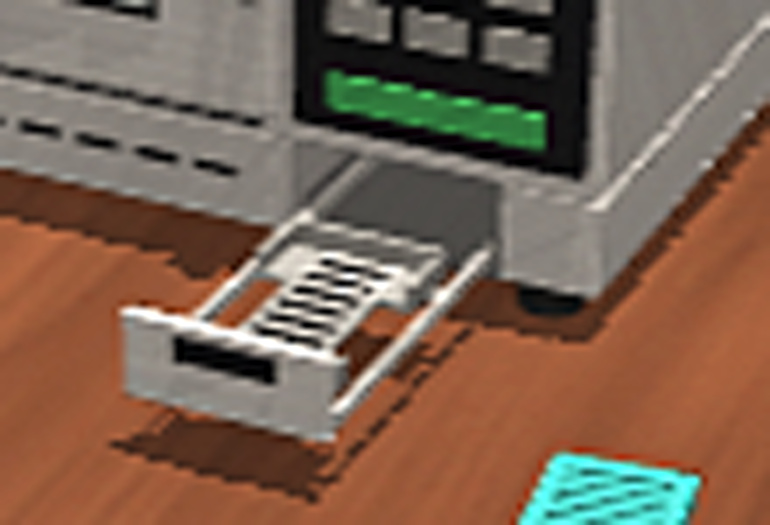

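The fingertips taper and the slide rails lie beside the tray at about z 0.045. So I'll grip only the upper 9 mm of the cassette, which keeps the tips above the rails at the seat.

```bash
python3 -m handwheel '[[[-0.0014,-0.0005,0.035,0,0],[-0.0014,-0.0005,0.035,0,0],[-0.0014,-0.0005,0.035,0,0],[-0.0014,-0.0005,0.035,0,0],[-0.0014,-0.0005,0.035,0,0],[-0.0014,-0.0005,0.035,0,0],[-0.0014,-0.0005,0.025,0,0],[0,0,0.012,0,0],[0,0,0,0,0]]]'; python3 -c "
from h import *
rep();goto((.5404,.1267,.057))"
```

```text
clock: 23.55
tool_pos: [0.5388, 0.124, 0.0559]
orientation: [179.5, 1.0, -81.1]
force: [-0.4, -0.9, -0.1]
opening: 0.0877
t 23.55 p [0.5388 0.124  0.0559] q [ 32.4  19.3 -25.9  -1.6 -44.9 -22.5] open 0.0877
 lean 1.1 az 128.1 zvec [-0.012  0.015 -1.   ] jaw [-0.988 -0.154  0.01 ] x [ 0.154 -0.988 -0.017] F [-0.4 -0.9 -0.1]
 to (0.5404, 0.1267, 0.057) tool [-0.0024 -0.002  -0.0011]
```

```bash
python3 -m handwheel '[[[-0.0025,-0.0018,-0.001,0,0],[0,0,0,0,1],[0,0,0,0,1],[0,0,0,0,1],[0,0,0,0,1],[0,0,0,0,1],[0,0,0,0,1]]]'; python3 -c "
from h import *
rep()"
python3 -m handwheel '[[[0,0,-0.02,0,1],[0,0,-0.03,0,1],[0,0,-0.03,0,1],[0,0,0,0,1]]]'; python3 -c "
from h import *
rep()
s=shot('side');t=shot('top','lift_t')
c=s['color'][130:280,170:370];cv2.imwrite('pics/lift.png',cv2.resize(c,None,fx=4,fy=4,interpolation=cv2.INTER_CUBIC)[:,:,::-1])"
```

```text
clock: 24.13
tool_pos: [0.5422, 0.1285, 0.0607]
orientation: [179.8, 1.1, -81.0]
force: [-1.9, 0.2, 6.3]
opening: 0.0614
t 24.13 p [0.5422 0.1285 0.0607] q [ 32.7  19.1 -25.4  -1.5 -45.2 -22.6] open 0.0614
 lean 1.1 az 108.8 zvec [-0.006  0.018 -1.   ] jaw [-0.988 -0.156  0.003] x [ 0.156 -0.988 -0.019] F [-1.9  0.2  6.3]
clock: 24.47
tool_pos: [0.5456, 0.1281, 0.1458]
orientation: [-179.8, 1.2, -81.0]
force: [2.3, 1.1, -0.1]
opening: 0.0615
t 24.47 p [0.5456 0.1281 0.1458] q [ 32.5  13.5 -20.1  -1.2 -55.7 -22.8] open 0.0615
 lean 1.2 az 87.7 zvec [ 0.001  0.021 -1.   ] jaw [-0.988 -0.157 -0.004] x [ 0.157 -0.987 -0.021] F [ 2.3  1.1 -0.1]
```

View pics/lift.png

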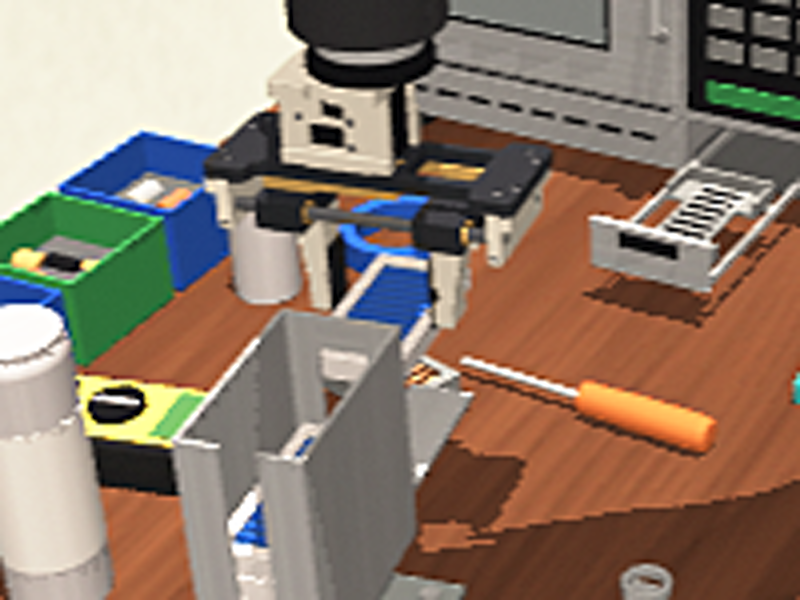

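The cassette is lifted and level, and the stack and other items are in place. Rotate about 11° and go over the tray.

```bash
python3 -m handwheel '[[[0,0,0,0.095,1],[0,0,0,0.095,1],[0.0358,0.004,0.001,0,1],[0.0358,0.004,0.001,0,1],[0.0358,0.004,0.001,0,1],[0.0358,0.004,0.001,0,1],[0.0358,0.004,0.001,0,1],[0.0358,0.004,0.001,0,1],[0.0358,0.004,0.001,0,1],[0.0358,0.004,0.001,0,1],[0.0358,0.004,0.001,0,1],[0.0308,0.004,0,0,1],[0,0,0,0,1],[0,0,0,0,1]]]'; python3 -c "
from h import *
rep();goto((.4936,-.2285,.12))
s=shot('side','hov_s');t=shot('top','hov_t')
c=np.vstack([s['color'][110:230,280:440],t['color'][165:245,300:460]]);cv2.imwrite('pics/hov.png',cv2.resize(c,None,fx=3,fy=3,interpolation=cv2.INTER_CUBIC)[:,:,::-1])"
```

```text
clock: 25.73
tool_pos: [0.4891, -0.2256, 0.1234]
orientation: [179.4, 1.0, -92.1]
force: [-0.3, 0.4, -1.0]
opening: 0.0612
t 25.73 p [ 0.4891 -0.2256  0.1234] q [ -4.7  13.7 -23.3  -1.3 -53.7   3.3] open 0.0612
 lean 1.2 az 118.1 zvec [-0.01   0.019 -1.   ] jaw [-0.999  0.037  0.011] x [-0.037 -0.999 -0.018] F [-0.3  0.4 -1. ]
 to (0.4936, -0.2285, 0.12) tool [ 0.0028 -0.0047  0.0033]
```

View pics/hov.png

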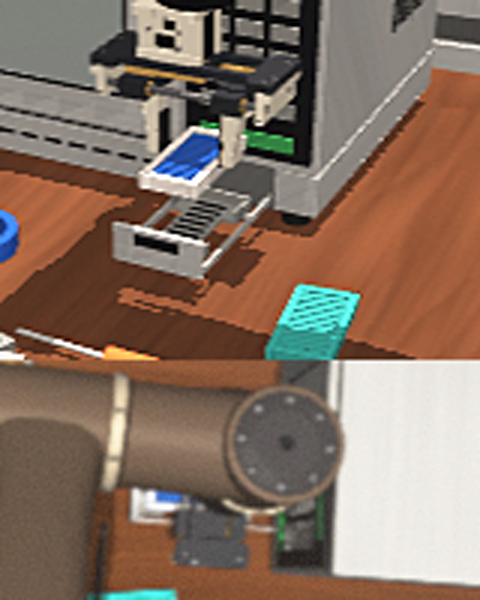

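Run:
```python
from h import *
s=shot("side")
im=s["color"][:,:,::-1].copy()
k=8;x0,y0,w,h=310,140,80,70
c=cv2.resize(im[y0:y0+h,x0:x0+w],None,fx=k,fy=k,interpolation=cv2.INTER_CUBIC)
R,p,o=Rt()
ax=R[:2,0]/np.linalg.norm(R[:2,0]); ay=np.array([-ax[1],ax[0]])
def dot(P,col):
    q=proj(s,P); cv2.circle(c,(int((q[0]-x0+.5)*k),int((q[1]-y0+.5)*k)),4,col,-1)
ctr=p[:2]+.0015*ax; zb=p[2]-.0107
for sx in(-1,1):
    for sy in(-1,1):
        for z in(0,.016): dot([*(ctr+ax*.062*sx+ay*.031*sy),zb+z],(0,0,255))
st=np.array([.4945,-.2305]); mx=np.array([-.037,-.9993]); my=np.array([.9993,-.037])
for P in[(-77.5,49,73),(-77.5,-49,73),(-77.5,-49,31),(-77.5,49,31),(-35,22,42),(-35,-22,42),(35,-22,42),(35,22,42),(69,-35,54),(69,35,54)]:
    dot([*(st+mx*P[0]/1e3+my*P[1]/1e3),P[2]/1e3],(0,200,0))
cv2.imwrite("pics/hz.png",c)
```

```text
(no output)
```

View pics/hz.png

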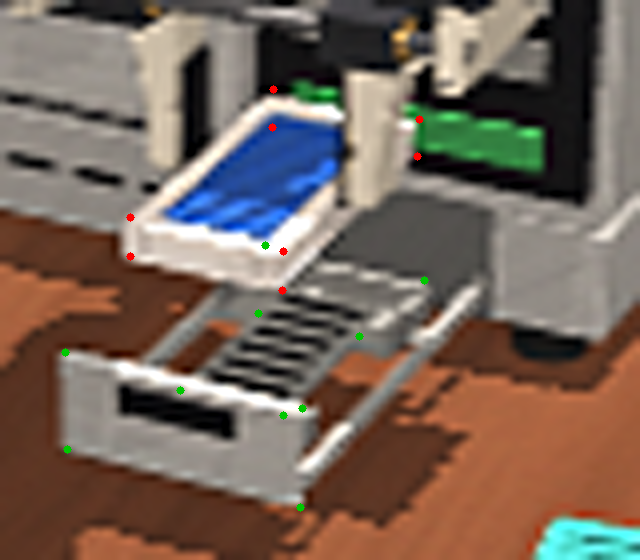

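The model dots match the cassette and drawer edges to about 1 mm. Align and lower to just above the tray walls.

```bash
python3 -m handwheel '[[[0.0015,-0.002,0.015,0,1],[0.0015,-0.002,0.02,0,1],[0,0,0.018,0,1],[0,0,0,0,1],[0,0,0,0,1]]]'
cat > ov.py <<'E'
from h import *
import sys
def ov(f,off=.0107,st=(.4945,-.2305),cass=True,ctr=None,d=0):
    s=shot("side"); im=s["color"][:,:,::-1].copy()
    k=8;x0,y0,w,h=310,140,80,70
    c=cv2.resize(im[y0:y0+h,x0:x0+w],None,fx=k,fy=k,interpolation=cv2.INTER_CUBIC)
    R,p,o=Rt(); ax=R[:2,0]/np.linalg.norm(R[:2,0]); ay=np.array([-ax[1],ax[0]])
    def dot(P,col):
        q=proj(s,P); cv2.circle(c,(int((q[0]-x0+.5)*k),int((q[1]-y0+.5)*k)),3,col,-1)
    st=np.array(st); mx=np.array([-.037,-.9993]); my=np.array([.9993,-.037])
    if cass:
        ctr=p[:2]+.0015*ax; zb=p[2]-off
        for sx in(-1,1):
            for sy in(-1,1):
                for z in(0,.016): dot([*(ctr+ax*.062*sx+ay*.031*sy),zb+z],(0,0,255))
    for P in[(-77.5,49,73),(-77.5,-49,73),(-77.5,-49,31),(69,-35,54),(69,35,54)]:
        dot([*(st+mx*P[0]/1e3+my*P[1]/1e3),P[2]/1e3],(0,200,0))
    cv2.imwrite(f"pics/{f}.png",c)
E
python3 -c "
from ov import *
rep();goto((.493,-.229,.066));ov('low1')"
```

```text
clock: 26.3
tool_pos: [0.4937, -0.2254, 0.0714]
orientation: [179.4, 1.0, -91.8]
force: [0.1, 0.3, 0.9]
opening: 0.0615
t 26.3 p [ 0.4937 -0.2254  0.0714] q [ -4.6  17.6 -26.   -1.4 -47.    3.7] open 0.0615
 lean 1.2 az 118.1 zvec [-0.01   0.018 -1.   ] jaw [-0.999  0.032  0.01 ] x [-0.032 -0.999 -0.018] F [0.1 0.3 0.9]
 to (0.493, -0.229, 0.066) tool [0.0037 0.0005 0.0053]
```

View pics/low1.png

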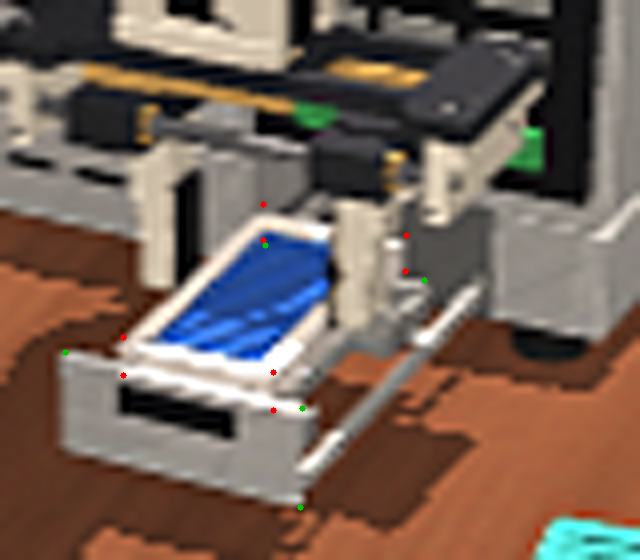

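The cassette has sunk slightly in the grip, so I'll seat it now: align 3 mm, lower and release.

```bash
python3 -m handwheel '[[[0.003,0.0005,0.002,0,1],[0,0,0.006,0,1],[0,0,0.005,0,1],[0,0,0,0,1]]]'; python3 -c "
from ov import *
rep();goto((.493,-.229,.056));ov('low2')"
```

```text
clock: 26.68
tool_pos: [0.4928, -0.2291, 0.0582]
orientation: [179.5, 1.0, -92.0]
force: [-0.0, -1.1, -0.5]
opening: 0.0612
t 26.68 p [ 0.4928 -0.2291  0.0582] q [ -5.   18.6 -26.7  -1.4 -45.3   4.1] open 0.0612
 lean 1.1 az 113.7 zvec [-0.008  0.018 -1.   ] jaw [-0.999  0.034  0.009] x [-0.034 -0.999 -0.018] F [-0.  -1.1 -0.5]
 to (0.493, -0.229, 0.056) tool [-0.0001 -0.0002  0.0022]
```

View pics/low2.png

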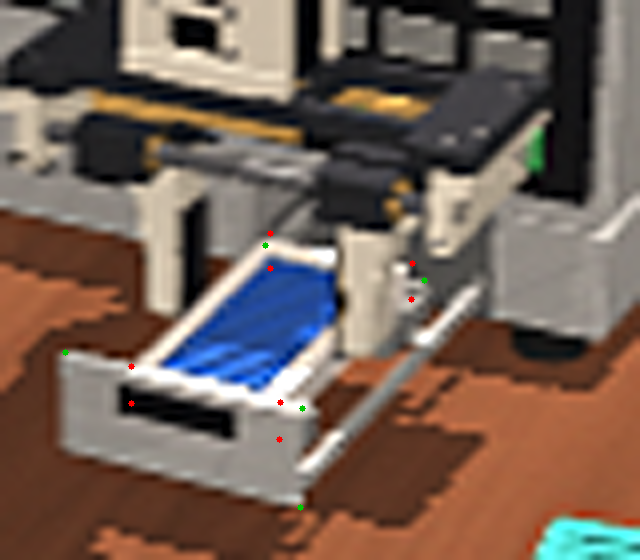

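```bash
python3 -m handwheel '[[[0,0,0.0025,0,1],[0,0,0,0,1]]]';python3 -m handwheel '[[[0,0,0.002,0,1],[0,0,0,0,1]]]'
```

```text
clock: 26.9
tool_pos: [0.4933, -0.2292, 0.0561]
orientation: [179.5, 1.0, -91.9]
force: [0.4, -0.5, -0.4]
opening: 0.0612
clock: 27.07
tool_pos: [0.4932, -0.2291, 0.0542]
orientation: [179.5, 1.0, -91.9]
force: [-0.7, 0.3, -0.8]
opening: 0.0612
```

```bash
python3 -m handwheel '[[[0,0,0.001,0,1],[0,0,0,0,0.8],[0,0,0,0,0.5],[0,0,0,0,0],[0,0,0,0,0],[0,0,0,0,0]]]';python3 -m handwheel '[[[0,0,-0.02,0,0],[0,0,-0.035,0,0],[0,0,-0.035,0,0],[0,0,-0.035,0,0],[0,0,-0.035,0,0],[0,0,0,0,0]]]'; python3 -c "
from ov import *
rep();ov('rel',cass=False);shot('top','rel_t')"
```

```text
clock: 27.57
tool_pos: [0.4935, -0.2292, 0.0535]
orientation: [179.6, 1.0, -91.9]
force: [0.2, 0.7, -0.3]
opening: 0.076
clock: 28.07
tool_pos: [0.498, -0.2334, 0.2212]
orientation: [-179.8, 0.8, -91.9]
force: [1.8, -0.8, 0.6]
opening: 0.0875
t 28.07 p [ 0.498  -0.2334  0.2212] q [ -5.3   9.1 -15.2  -0.9 -65.5   3.8] open 0.0875
 lean 0.8 az 74.7 zvec [ 0.004  0.014 -1.   ] jaw [-0.999  0.033 -0.003] x [-0.032 -0.999 -0.014] F [ 1.8 -0.8  0.6]
```

View pics/rel.png

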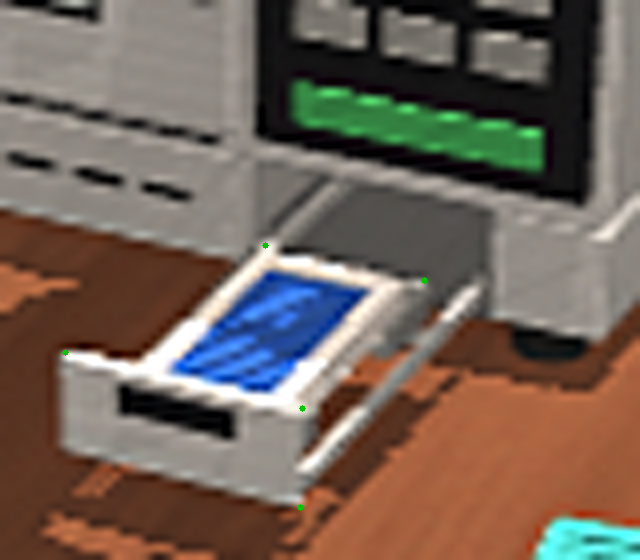

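The cassette is down in the tray. I'll check it against the expected seated corners in both views.

Run:
```python
from h import *
st=np.array([.494,-.2305]); mx=np.array([-.037,-.9993]); my=np.array([.9993,-.037])
out=[]
for n,(x0,y0,w,h),k in(("side",(325,155,50,45),10),("top",(335,180,60,50),10)):
    s=shot(n); im=s["color"][:,:,::-1]
    c=cv2.resize(im[y0:y0+h,x0:x0+w],None,fx=k,fy=k,interpolation=cv2.INTER_CUBIC)
    for P in[(-62,31,58),(-62,-31,58),(62,31,58),(62,-31,58),(-50,20,58),(50,20,58),(-50,-20,58),(50,-20,58)]:
        q=proj(s,[*(st+mx*P[0]/1e3+my*P[1]/1e3),P[2]/1e3]); cv2.circle(c,(int((q[0]-x0+.5)*k),int((q[1]-y0+.5)*k)),3,(0,0,255),-1)
    cv2.imwrite(f"pics/seat_{n}.png",c)
```

```text
(no output)
```

View pics/seat_side.png

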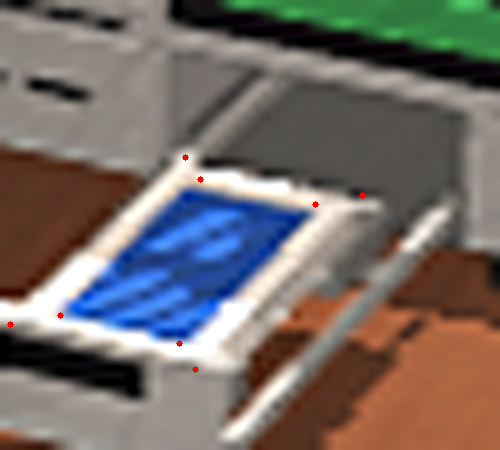

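View pics/rel_t.png

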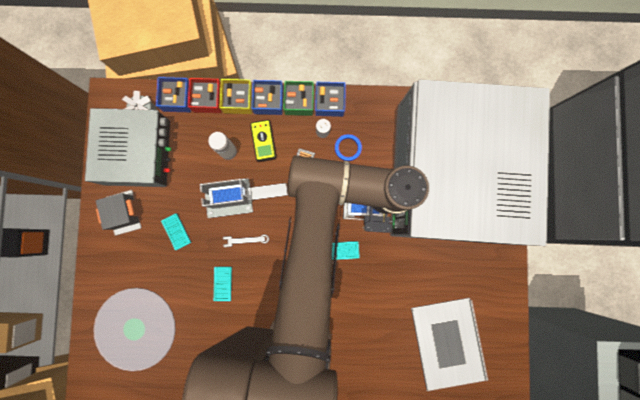

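It matches the seated, flat outline. Now I'll rise and make the opposite lean for pushing, high up near azimuth -75°.

```bash
python3 -m handwheel '[[[0,0,-0.04,0,1],[0,0,-0.04,0,1],[0,0,-0.04,0,1],[0,0,-0.04,0,1],[0,0,-0.04,0,1],[0.0242,0.025,-0.0165,0,1],[0.0242,0.025,-0.0165,0,1],[0.0242,0.025,-0.0165,0,1],[0.0242,0.025,-0.0165,0,1],[0.0242,0.025,-0.0165,0,1],[0.0242,0.025,-0.0165,0,1],[0.0242,0.025,-0.0165,0,1],[0.0242,0.025,-0.0165,0,1],[0.0242,0.025,-0.0165,0,1],[0.0242,0.025,-0.0165,0,1],[0.0242,0.025,-0.0165,0,1],[0.0242,0.025,-0.0165,0,1]]]'; python3 -c "
from h import *
rep((0,-.03,.02))
s=shot('top');c=cv2.resize(s['color'][175:235,330:410],None,fx=8,fy=8,interpolation=cv2.INTER_CUBIC)[:,:,::-1].copy()
st=np.array([.494,-.2305]); mx=np.array([-.037,-.9993]); my=np.array([.9993,-.037])
for P in[(-62,31,58),(-62,-31,58),(62,31,58),(62,-31,58),(-50,20,58),(50,20,58),(-50,-20,58),(50,-20,58)]:
    q=proj(s,[*(st+mx*P[0]/1e3+my*P[1]/1e3),P[2]/1e3]); cv2.circle(c,(int((q[0]-330+.5)*8),int((q[1]-175+.5)*8)),3,(0,0,255),-1)
cv2.imwrite('pics/seat_top.png',c)"
```

```text
clock: 29.68
tool_pos: [0.1866, -0.5204, 0.6078]
orientation: [179.5, 1.1, -91.9]
force: [1.0, -0.8, 1.0]
opening: 0.0003
t 29.68 p [ 0.1866 -0.5204  0.6078] q [ -50.2   10.2   35.2   -0.4 -116.2   48.1] open 0.0003
 lean 1.2 az 113.4 zvec [-0.009  0.02  -1.   ] jaw [-0.999  0.033  0.009] x [-0.033 -0.999 -0.02 ] F [ 1.  -0.8  1. ]
 world (0, -0.03, 0.02) -> tool [ 0.0296 -0.0008 -0.0206]
```

View pics/seat_top.png

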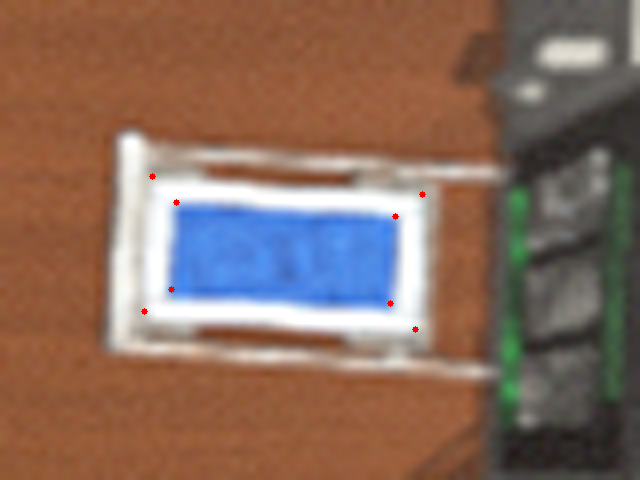

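The cassette sits squarely between the tray's walls in the top view (centre about (288,255) in the crop). Now build the lean.

```bash
python3 -m handwheel '[[[0.03,0,-0.025,0,1],[0.03,0,-0.025,0,1],[0.03,0,-0.025,0,1],[0.03,0,-0.025,0,1],[0.03,0,-0.025,0,1],[0.03,0,-0.025,0,1],[0.03,0,-0.025,0,1],[0.03,0,-0.025,0,1],[0.03,0,-0.025,0,1],[0.03,0,-0.025,0,1]]]'; python3 -c "
from h import *
rep((0,-.03,.02))"
```

```text
clock: 30.57
tool_pos: [0.1475, -0.6742, 0.6848]
orientation: [-179.5, -7.8, -91.9]
force: [-0.5, -0.2, -0.7]
opening: 0.0004
t 30.57 p [ 0.1475 -0.6742  0.6848] q [ -59.4   28.2   71.7    4.7 -126.5   60.5] open 0.0004
 lean 7.9 az -88.3 zvec [ 0.004 -0.137 -0.991] jaw [-0.999  0.033 -0.009] x [-0.034 -0.99   0.136] F [-0.5 -0.2 -0.7]
 world (0, -0.03, 0.02) -> tool [ 0.0324 -0.0012 -0.0157]
```

```bash
python3 -m handwheel '[[[0.032,-0.004,-0.02,0,1],[0.032,-0.004,-0.02,0,1],[0.032,-0.004,-0.02,0,1],[0.032,-0.004,-0.02,0,1],[0.032,-0.004,-0.02,0,1],[0.032,-0.004,-0.02,0,1],[0.032,-0.004,-0.02,0,1],[0.032,-0.004,-0.02,0,1],[0.032,-0.004,-0.02,0,1]]]'; python3 -c "
from h import *
rep((0,-.03,.02))"
```

```text
clock: 31.32
tool_pos: [0.1411, -0.7577, 0.7078]
orientation: [-178.7, -20.4, -92.1]
force: [0.4, 0.2, -0.9]
opening: 0.0007
t 31.32 p [ 0.1411 -0.7577  0.7078] q [ -60.5   29.2   71.7   10.2 -113.9   64.3] open 0.0007
 lean 20.4 az -88.3 zvec [ 0.01  -0.348 -0.937] jaw [-0.999  0.029 -0.022] x [-0.035 -0.937  0.348] F [ 0.4  0.2 -0.9]
 world (0, -0.03, 0.02) -> tool [ 0.0351 -0.0013 -0.0083]
```

```bash
python3 -m handwheel '[[[0.034,-0.008,-0.012,0,1],[0.034,-0.008,-0.012,0,1],[0.034,-0.008,-0.012,0,1],[0.034,-0.008,-0.012,0,1],[0.034,-0.008,-0.01,0,1],[0.034,-0.008,-0.01,0,1],[0.034,-0.008,-0.01,0,1],[0.034,-0.008,-0.01,0,1],[0.034,-0.008,-0.01,0,1]]]'; python3 -c "
from h import *
rep();goto((.45,-.08,.45),(.45,-.08,.15))"
```

```text
clock: 32.07
tool_pos: [0.171, -0.8467, 0.7378]
orientation: [-177.3, -33.5, -92.6]
force: [-0.5, 0.5, -0.0]
opening: 0.0006
t 32.07 p [ 0.171  -0.8467  0.7378] q [-59.4  31.2  71.7  15.5 -99.8  64.4] open 0.0006
 lean 33.6 az -87.8 zvec [ 0.021 -0.553 -0.833] jaw [-0.999  0.02  -0.039] x [-0.038 -0.833  0.552] F [-0.5  0.5 -0. ]
 to (0.45, -0.08, 0.45) tool [-0.8082 -0.2522 -0.178 ]
 to (0.45, -0.08, 0.15) tool [-0.9737 -0.2406  0.0719]
```

Lean is 33.6° pointing at the microwave. Travel over to in front of the drawer.

```bash
python3 -m handwheel '[[[-0.0388,-0.0119,-0.0067,0,1],[-0.0388,-0.0119,-0.0067,0,1],[-0.0388,-0.0119,-0.0067,0,1],[-0.0388,-0.0119,-0.0067,0,1],[-0.0388,-0.0119,-0.0067,0,1],[-0.0388,-0.0119,-0.0067,0,1],[-0.0388,-0.0119,-0.0067,0,1],[-0.0388,-0.0119,-0.0067,0,1],[-0.0388,-0.0119,-0.0067,0,1],[-0.0388,-0.0119,-0.0067,0,1],[-0.0388,-0.0119,-0.0067,0,1],[-0.0388,-0.0119,-0.0067,0,1],[-0.0388,-0.0119,-0.0067,0,1],[-0.0388,-0.0119,-0.0067,0,1],[-0.0388,-0.0119,-0.0067,0,1],[-0.0388,-0.0119,-0.0067,0,1],[-0.0388,-0.0119,-0.0067,0,1],[-0.0388,-0.0119,-0.0067,0,1],[-0.0388,-0.0119,-0.0067,0,1],[-0.0388,-0.0119,-0.0067,0,1]]]'; python3 -c "
from h import *
rep();goto((.46,-.11,.15),(.46,-.11,.05))"
```

```text
clock: 33.73
tool_pos: [0.4276, -0.1616, 0.4493]
orientation: [-177.2, -33.3, -92.8]
force: [2.1, -0.9, -0.3]
opening: 0.0003
t 33.73 p [ 0.4276 -0.1616  0.4493] q [ 29.7  -8.2 -23.2  29.3 -91.6 -35.1] open 0.0003
 lean 33.4 az -87.6 zvec [ 0.023 -0.55  -0.835] jaw [-0.999  0.021 -0.042] x [-0.04  -0.835  0.549] F [ 2.1 -0.9 -0.3]
 to (0.46, -0.11, 0.15) tool [-0.2086 -0.0188  0.2224]
 to (0.46, -0.11, 0.05) tool [-0.2635 -0.0147  0.3059]
```

```bash
python3 -m handwheel '[[[-0.0261,-0.0023,0.0278,0,1],[-0.0261,-0.0023,0.0278,0,1],[-0.0261,-0.0023,0.0278,0,1],[-0.0261,-0.0023,0.0278,0,1],[-0.0261,-0.0023,0.0278,0,1],[-0.0261,-0.0023,0.0278,0,1],[-0.0261,-0.0023,0.0278,0,1],[-0.0261,-0.0023,0.0278,0,1],[-0.0183,0.0014,0.0278,0,1],[-0.0183,0.0014,0.0278,0,1],[-0.0183,0.0014,0.0278,0,1],[0,0,0,0,1]]]'; python3 -c "
from h import *
rep((-.0037,-.02,0),(0,0,.01));goto((.462,-.12,.047))
s=shot('side')
c=s['color'][110:260,270:430];cv2.imwrite('pics/pp.png',cv2.resize(c,None,fx=5,fy=4,interpolation=cv2.INTER_CUBIC)[:,:,::-1])"
```

```text
clock: 34.73
tool_pos: [0.4557, -0.1129, 0.0457]
orientation: [-177.8, -33.5, -92.4]
force: [-0.7, -1.0, -0.5]
opening: 0.0002
t 34.73 p [ 0.4557 -0.1129  0.0457] q [ 28.6  17.8 -56.9  46.8 -42.4 -73. ] open 0.0002
 lean 33.5 az -88.5 zvec [ 0.015 -0.552 -0.834] jaw [-0.999  0.022 -0.032] x [-0.036 -0.834  0.551] F [-0.7 -1.  -0.5]
 world (-0.0037, -0.02, 0) -> tool [0.0168 0.0033 0.011 ]
 world (0, 0, 0.01) -> tool [ 0.0055 -0.0003 -0.0083]
 to (0.462, -0.12, 0.047) tool [ 0.0065 -0.0065  0.0029]
```

View pics/pp.png

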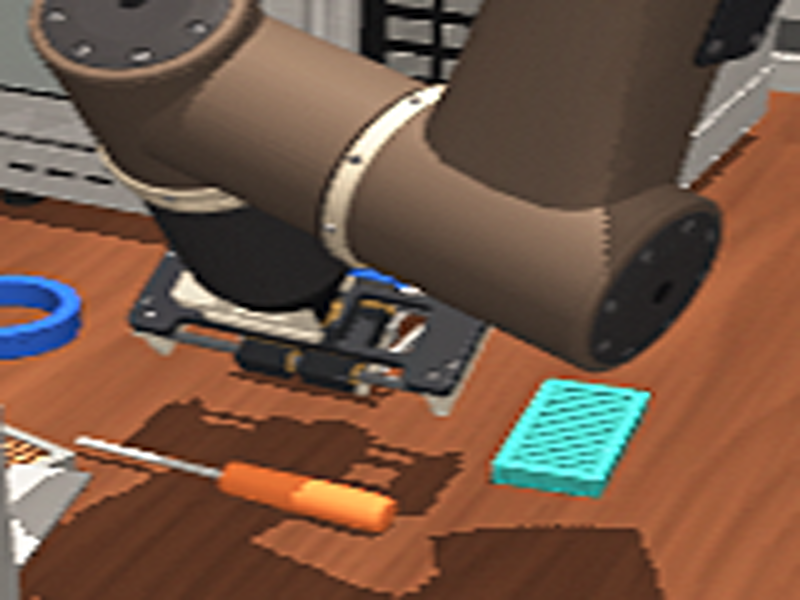

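The arm is in position in front of the drawer, and the screwdriver and the turquoise cassette are clear. Push, watching the force.

```bash
python3 -m handwheel '[[[0.0055,-0.0035,0.0035,0,1],[0.0083,-0.003,0.0055,0,1],[0.01,0,0.0066,0,1],[0.01,0.0002,0.0066,0,1],[0.01,0.0002,0.0066,0,1],[0.01,0.0002,0.0066,0,1]]]'; python3 -c "
from h import *
rep((-.00055,-.015,0))"; python3 -m handwheel '[[[0.0117,0.0002,0.0077,0,1],[0.0117,0.0002,0.0077,0,1],[0.0117,0.0002,0.0077,0,1],[0.0117,0.0002,0.0077,0,1],[0.0117,0.0002,0.0077,0,1]]]'; python3 -c "
from h import *
rep((-.00055,-.015,0))"
```

```text
clock: 35.28
tool_pos: [0.4668, -0.1762, 0.0543]
orientation: [-177.2, -33.2, -92.9]
force: [-1.6, 2.1, -1.1]
opening: 0.0002
t 35.28 p [ 0.4668 -0.1762  0.0543] q [ 17.5  16.6 -58.1  55.7 -39.9 -70.8] open 0.0002
 lean 33.3 az -87.8 zvec [ 0.021 -0.549 -0.836] jaw [-0.999  0.024 -0.04 ] x [-0.042 -0.836  0.548] F [-1.6  2.1 -1.1]
 world (-0.00055, -0.015, 0) -> tool [0.0126 0.0002 0.0082]
clock: 35.7
tool_pos: [0.4707, -0.2456, 0.0589]
orientation: [-177.8, -33.2, -92.9]
force: [-1.2, 3.6, -1.0]
opening: 0.0004
t 35.7 p [ 0.4707 -0.2456  0.0589] q [  5.5  16.4 -58.1  64.2 -37.3 -67.3] open 0.0004
 lean 33.2 az -88.8 zvec [ 0.011 -0.548 -0.837] jaw [-0.999  0.029 -0.032] x [-0.042 -0.836  0.547] F [-1.2  3.6 -1. ]
 world (-0.00055, -0.015, 0) -> tool [0.0126 0.0001 0.0082]
```

```bash
python3 -m handwheel '[[[0.008,0.001,0.009,0,1],[0.008,0.001,0.009,0,1],[0.008,0.001,0.009,0,1]]]'; python3 -c "
from h import *
rep((-.00055,-.015,0))
s=shot('side','push_s');shot('top','push_t')
c=s['color'][60:260,250:450];cv2.imwrite('pics/push.png',cv2.resize(c,None,fx=3,fy=3,interpolation=cv2.INTER_CUBIC)[:,:,::-1])"
```

```text
clock: 35.95
tool_pos: [0.4724, -0.2807, 0.0529]
orientation: [-178.1, -33.1, -92.9]
force: [-0.1, 1.9, 2.3]
opening: 0.0003
t 35.95 p [ 0.4724 -0.2807  0.0529] q [ -1.2  17.4 -58.   70.5 -35.5 -67.3] open 0.0003
 lean 33.2 az -89.4 zvec [ 0.006 -0.547 -0.837] jaw [-0.999  0.033 -0.028] x [-0.043 -0.836  0.546] F [-0.1  1.9  2.3]
 world (-0.00055, -0.015, 0) -> tool [0.0126 0.0001 0.0082]
```

View pics/push.png

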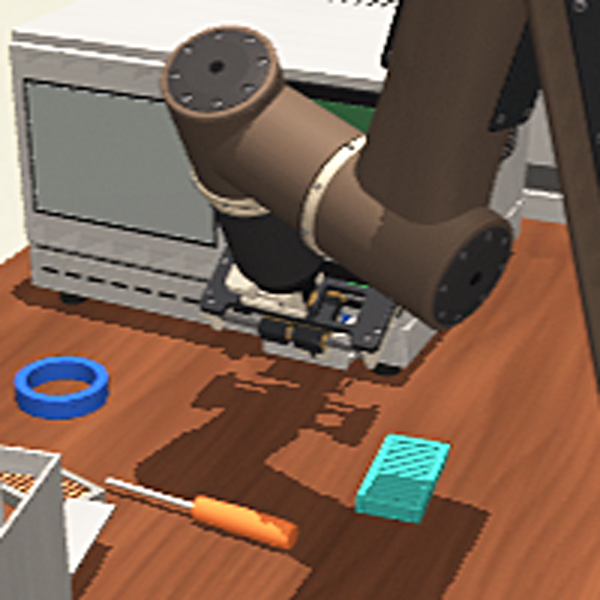

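View pics/push_t.png

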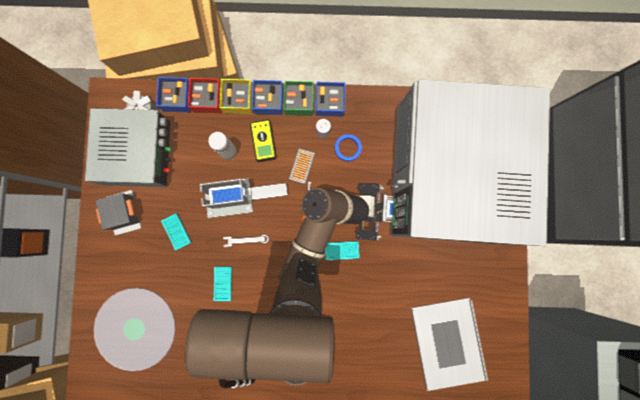

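The drawer is about 0.13 m in with low force and the arm well clear of the case. Continue gently.

```bash
python3 -m handwheel '[[[0.008,0.0005,0.0058,0,1],[0.008,0.0005,0.0058,0,1]]]'; python3 -m handwheel '[[[0.005,0.0003,0.0035,0,1],[0.005,0.0003,0.0035,0,1]]]';python3 -m handwheel '[[[0.004,0.0002,0.0027,0,1],[0.004,0.0002,0.0027,0,1]]]'
```

```text
clock: 36.22
tool_pos: [0.4707, -0.2995, 0.0512]
orientation: [-178.2, -33.1, -92.8]
force: [0.6, 2.0, 1.3]
opening: 0.0001
clock: 36.38
tool_pos: [0.4691, -0.3117, 0.05]
orientation: [-178.3, -33.1, -92.8]
force: [1.6, 1.2, 1.0]
opening: 0.0004
clock: 36.55
tool_pos: [0.4681, -0.3197, 0.0483]
orientation: [-178.4, -32.9, -92.6]
force: [-16.1, 56.7, 39.0]
opening: 0.0004
```

```bash
python3 -c "
from h import *
rep()
s=shot('side');t=shot('top')
c=s['color'][120:220,290:410];cv2.imwrite('pics/p2.png',cv2.resize(c,None,fx=6,fy=6,interpolation=cv2.INTER_CUBIC)[:,:,::-1])
c=t['color'][160:250,320:440];cv2.imwrite('pics/p2t.png',cv2.resize(c,None,fx=6,fy=6,interpolation=cv2.INTER_CUBIC)[:,:,::-1])"
```

```text
t 36.55 p [ 0.4681 -0.3197  0.0483] q [ -8.9  18.  -58.2  77.9 -33.3 -67.1] open 0.0004
 lean 33.0 az -89.7 zvec [ 0.003 -0.544 -0.839] jaw [-0.999  0.031 -0.024] x [-0.039 -0.838  0.544] F [-16.1  56.7  39. ]
```

View pics/p2.png

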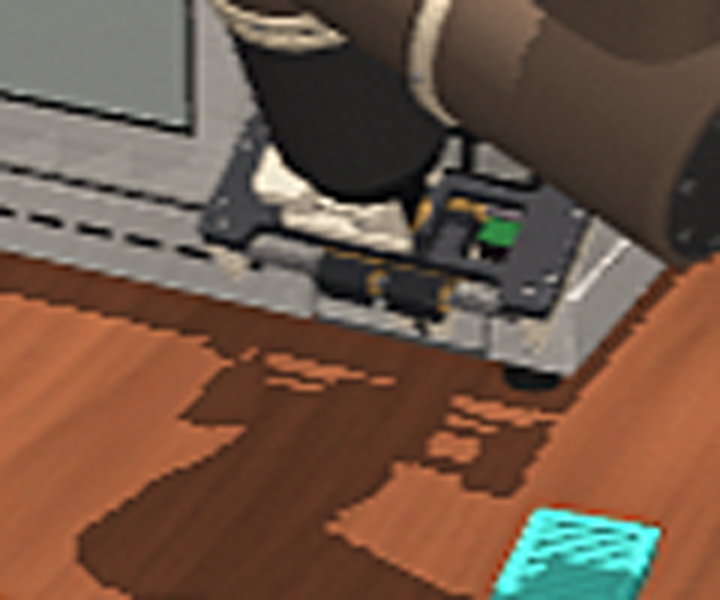

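View pics/p2t.png

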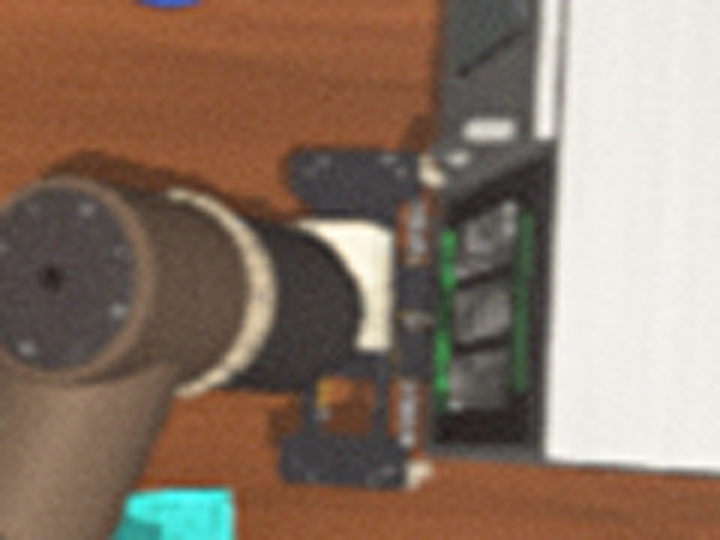

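The force spiked to 57 N, so this is the end stop or some other contact. Back off and look.

```bash
python3 -m handwheel '[[[-0.006,0,-0.004,0,1],[-0.02,0,-0.013,0,1],[-0.025,0,-0.017,0,1],[-0.025,0,-0.025,0,1],[-0.025,0,-0.03,0,1],[-0.025,0,-0.03,0,1],[-0.025,0,-0.03,0,1]]]'; python3 -c "
from h import *
rep()
s=shot('side','aft_s');t=shot('top','aft_t')
c=s['color'][120:220,290:410];cv2.imwrite('pics/p3.png',cv2.resize(c,None,fx=6,fy=6,interpolation=cv2.INTER_CUBIC)[:,:,::-1])
c=t['color'][160:250,340:440];cv2.imwrite('pics/p3t.png',cv2.resize(c,None,fx=6,fy=6,interpolation=cv2.INTER_CUBIC)[:,:,::-1])"
```

```text
clock: 37.23
tool_pos: [0.4723, -0.1114, 0.0908]
orientation: [-178.8, -33.0, -92.7]
force: [2.2, -0.6, 0.5]
opening: 0.0005
t 37.23 p [ 0.4723 -0.1114  0.0908] q [ 29.4  15.2 -50.2  38.4 -49.6 -63.5] open 0.0005
 lean 33.0 az -90.4 zvec [-0.004 -0.545 -0.838] jaw [-0.999  0.035 -0.018] x [-0.039 -0.838  0.545] F [ 2.2 -0.6  0.5]
```

View pics/p3.png

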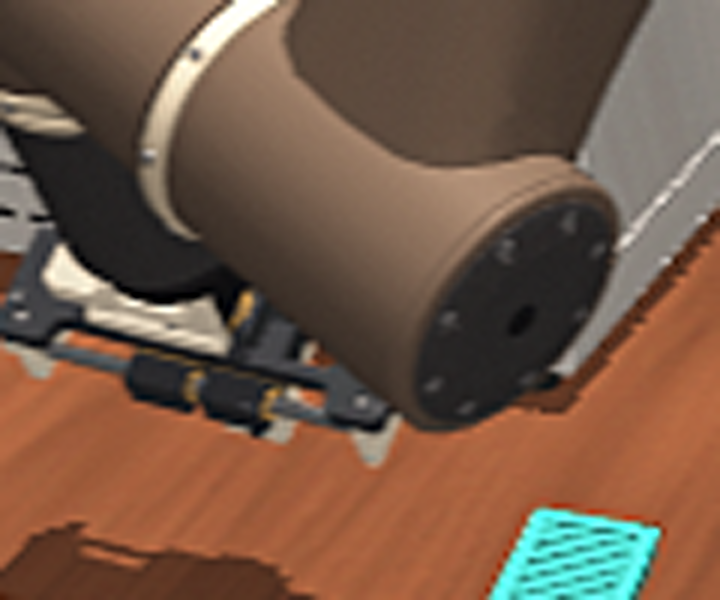

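View pics/p3t.png

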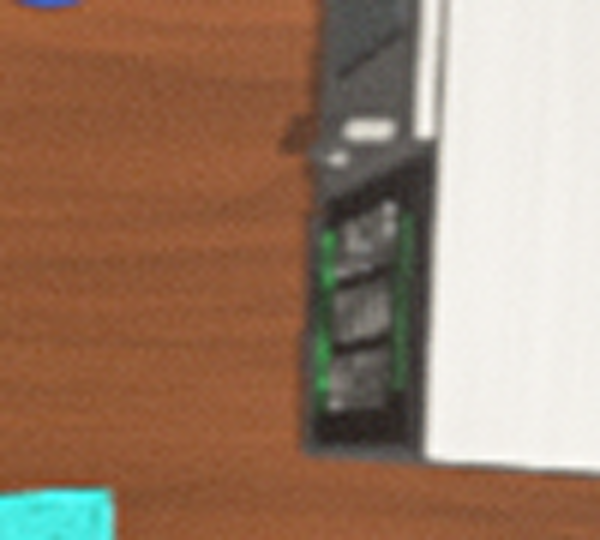

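```bash
python3 -m handwheel '[[[0.0218,0,-0.0335,0,1],[0.0218,0,-0.0335,0,1],[0.0218,0,-0.0335,0,1],[0.0218,0,-0.0335,0,1],[0.0218,0,-0.0335,0,1],[0.0218,0,-0.0335,0,1],[0.0218,0,-0.0335,0,1],[0.0218,0,-0.0335,0,1]]]'; python3 -c "
from h import *
rep()
s=shot('side','up_s')
c=s['color'][120:220,290:410];cv2.imwrite('pics/p4.png',cv2.resize(c,None,fx=6,fy=6,interpolation=cv2.INTER_CUBIC)[:,:,::-1])"
```

```text
clock: 38.0
tool_pos: [0.4659, -0.1137, 0.4122]
orientation: [-178.7, -33.0, -92.7]
force: [1.3, 0.1, 0.4]
opening: 0.0005
t 38.0 p [ 0.4659 -0.1137  0.4122] q [ 32.1  -2.1 -21.5  27.4 -89.9 -39.3] open 0.0005
 lean 33.0 az -90.3 zvec [-0.003 -0.545 -0.839] jaw [-0.999  0.035 -0.019] x [-0.04  -0.838  0.545] F [1.3 0.1 0.4]
```

View pics/p4.png

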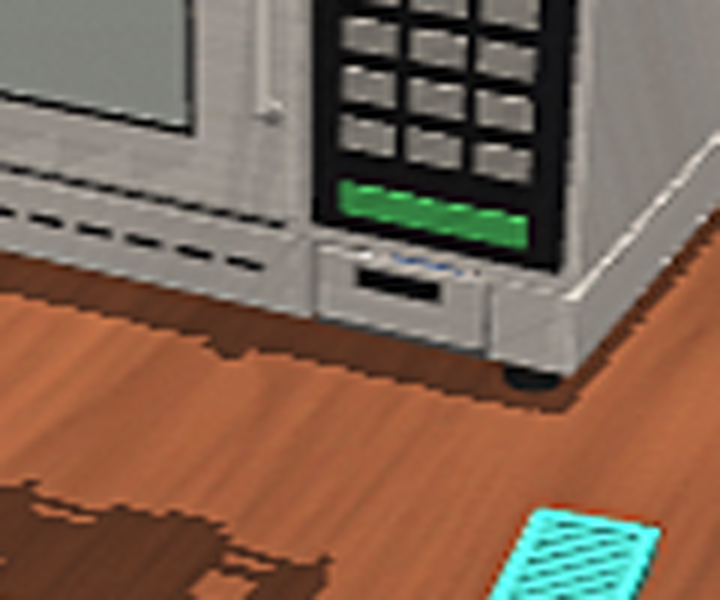

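View pics/up_s.png

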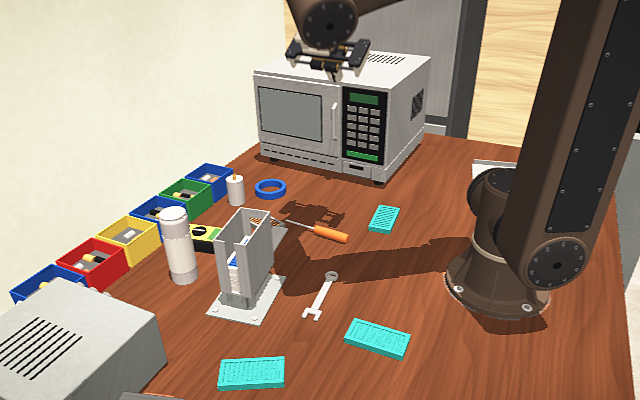

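The drawer looks nearly shut, but a thin blue sliver shows above its front at crop (425,265). I'll quantify how far it stands proud, and find the height of the door pull.

Run:
```python
from h import *
s=shot("side")
def dot(c,P,col,x0,y0,k):
    q=proj(s,P); cv2.circle(c,(int((q[0]-x0+.5)*k),int((q[1]-y0+.5)*k)),2,col,-1)
k=12;x0,y0,w,h=325,150,60,45
c=cv2.resize(s["color"][y0:y0+h,x0:x0+w,::-1],None,fx=k,fy=k,interpolation=cv2.INTER_CUBIC)
mx=np.array([-.037,-.9993]); my=np.array([.9993,-.037])
seat=np.array([.494,-.2305])
for col,y in(((0,0,255),-.327),((0,255,0),-.337)):
    ctr=seat+mx*((y-seat[1])/mx[1])
    for a in(-.049,0,.049):
        for z in(.031,.073): dot(c,[*(ctr+my*a),z],col,x0,y0,k)
cv2.imwrite("pics/p5.png",c)
# pull bottom pixel (335,139): height for plane y=-.30
o,d=ray(s,(335,139)); 
for y in(-.29,-.30,-.31): print("pull bottom",o+d*(y-o[1])/d[1])
for n in("drawer_face","microwave"):
    print(n,[(x["xy"],round(x["conf"],2)) for x in place_of(n,s)[:2]])
x=place_of("drawer_face",s)
if x: print(at_z(s,x[0]["xy"],.052))
```

```text
pull bottom [ 0.54966716 -0.29        0.16342839]
pull bottom [ 0.55411893 -0.3         0.15871576]
pull bottom [ 0.55857069 -0.31        0.15400313]
drawer_face [([355.8, 170.4], 0.63)]
microwave []
[ 0.48895051 -0.31983561  0.052     ]
```

View pics/p5.png

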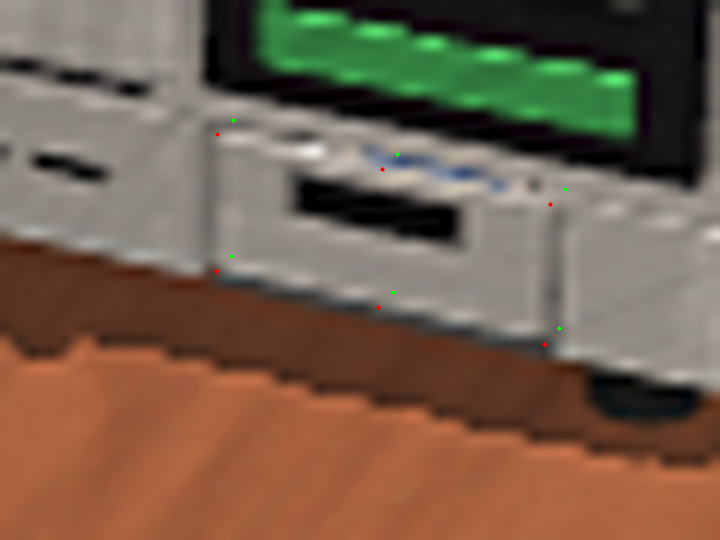

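The front's face sits at y ≈ -0.327, where the fingertip stopped. The contact may have been the gripper's end against the door pull (pull bottom at about x 0.556, z 0.155) and not the end stop. I'll push again further left of the pull, in small steps.

```bash
python3 -m handwheel '[[[-0.0077,0.0016,0.0369,0,1],[-0.0077,0.0016,0.0369,0,1],[-0.0077,0.0016,0.0369,0,1],[-0.0077,0.0016,0.0369,0,1],[-0.0077,0.0016,0.0369,0,1],[-0.0077,0.0016,0.0369,0,1],[-0.0077,0.0016,0.0369,0,1],[-0.0077,0.0016,0.0369,0,1],[-0.0077,0.0016,0.0369,0,1],[-0.0077,0.0016,0.0369,0,1],[0,0,0,0,1]]]'; python3 -c "
from h import *
rep();goto((.451,-.30,.058))"
```

```text
clock: 39.17
tool_pos: [0.4581, -0.2503, 0.0568]
orientation: [-179.2, -32.9, -92.7]
force: [-0.3, -0.1, 0.2]
opening: 0.0003
t 39.17 p [ 0.4581 -0.2503  0.0568] q [  5.6  16.3 -58.2  62.1 -37.6 -65.5] open 0.0003
 lean 32.9 az -91.3 zvec [-0.012 -0.543 -0.84 ] jaw [-0.999  0.039 -0.011] x [-0.039 -0.839  0.543] F [-0.3 -0.1  0.2]
 to (0.451, -0.3, 0.058) tool [0.0426 0.0051 0.026 ]
```

```bash
python3 -m handwheel '[[[0.014,0.0017,0.0087,0,1],[0.014,0.0017,0.0087,0,1],[0.014,0.0017,0.0087,0,1],[0,0,0,0,1]]]'; python3 -m handwheel '[[[0.007,0.0003,0.0046,0,1],[0.0035,0.0002,0.0023,0,1],[0,0,0,0,1]]]'; python3 -c "
from h import *
rep((-.0001,-.003,0))"
```

```text
clock: 39.5
tool_pos: [0.4515, -0.3001, 0.0635]
orientation: [-179.4, -32.9, -92.8]
force: [0.1, -1.0, 0.7]
opening: 0.0003
clock: 39.75
tool_pos: [0.4517, -0.3109, 0.0637]
orientation: [-179.3, -32.8, -92.7]
force: [-1.0, 0.6, -0.7]
opening: 0.0007
t 39.75 p [ 0.4517 -0.3109  0.0637] q [ -5.   15.8 -58.3  69.9 -35.2 -62.7] open 0.0007
 lean 32.8 az -91.4 zvec [-0.013 -0.542 -0.84 ] jaw [-0.999  0.041 -0.01 ] x [-0.04  -0.839  0.542] F [-1.   0.6 -0.7]
 world (-0.0001, -0.003, 0) -> tool [ 0.0025 -0.      0.0016]
```

```bash
python3 -m handwheel '[[[-0.0033,-0.006,0.005,-0.07,1],[0,0,0,0,1]]]'; python3 -c "
from h import *
rep((0,-.003,0))"; python3 -m handwheel '[[[0.0042,0,0.0027,0,1],[0.0025,0,0.0016,0,1],[0,0,0,0,1]]]';python3 -m handwheel '[[[0.0025,0,0.0016,0,1],[0,0,0,0,1]]]'
```

```text
clock: 39.92
tool_pos: [0.4586, -0.3103, 0.0574]
orientation: [178.0, -32.8, -87.7]
force: [-0.0, -0.5, 0.4]
opening: 0.0004
t 39.92 p [ 0.4586 -0.3103  0.0574] q [ -5.3  16.8 -57.9  71.2 -34.8 -59.6] open 0.0004
 lean 32.8 az -91.3 zvec [-0.013 -0.542 -0.84 ] jaw [-0.999 -0.022  0.029] x [ 0.034 -0.84   0.541] F [-0.  -0.5  0.4]
 world (0, -0.003, 0) -> tool [0.0025 0.0001 0.0016]
clock: 40.17
tool_pos: [0.4585, -0.3181, 0.0578]
orientation: [178.3, -32.7, -88.0]
force: [-1.1, 8.0, 3.4]
opening: 0.0006
clock: 40.33
tool_pos: [0.4589, -0.3187, 0.0574]
orientation: [178.3, -32.5, -87.8]
force: [-9.5, 31.6, 14.8]
opening: 0.0004
```

It stops hard at the same face position (y ≈ -0.327), from a different spot and clear of the pull. So this is the drawer's end stop, and it implies a plausible 0.174 m of initial opening. Back off, lift and check.

```bash
python3 -m handwheel '[[[-0.005,0,-0.003,0,1],[-0.015,0,-0.01,0,1],[-0.025,0,-0.017,0,1],[-0.025,0,-0.02,0,1],[-0.02,0,-0.03,0,1],[-0.02,0,-0.03,0,1],[0.015,0,-0.037,0,1],[0.015,0,-0.037,0,1],[0.0218,0,-0.0335,0,1],[0.0218,0,-0.0335,0,1],[0.0218,0,-0.0335,0,1],[0.0218,0,-0.0335,0,1],[0.0218,0,-0.0335,0,1],[0,0,0,0,1]]]'
python3 - <<'E'
from h import *
rep()
s=shot("side","fin_s");t=shot("top","fin_t")
k=12;x0,y0,w,h=325,150,60,45
cv2.imwrite("pics/f1.png",cv2.resize(s["color"][y0:y0+h,x0:x0+w,::-1],None,fx=k,fy=k,interpolation=cv2.INTER_CUBIC))
cv2.imwrite("pics/f2.png",cv2.resize(s["color"][195:325,185:315,::-1],None,fx=4,fy=4,interpolation=cv2.INTER_CUBIC))
E
```

```text
clock: 41.5
tool_pos: [0.466, -0.1552, 0.3767]
orientation: [179.0, -32.7, -88.4]
force: [1.8, 0.3, 1.2]
opening: 0.0003
t 41.5 p [ 0.466  -0.1552  0.3767] q [ 26.9  -2.1 -26.3  28.9 -83.1 -33.6] open 0.0003
 lean 32.7 az -90.3 zvec [-0.002 -0.54  -0.842] jaw [-1.    -0.019  0.015] x [ 0.024 -0.841  0.54 ] F [1.8 0.3 1.2]
```

View pics/f1.png

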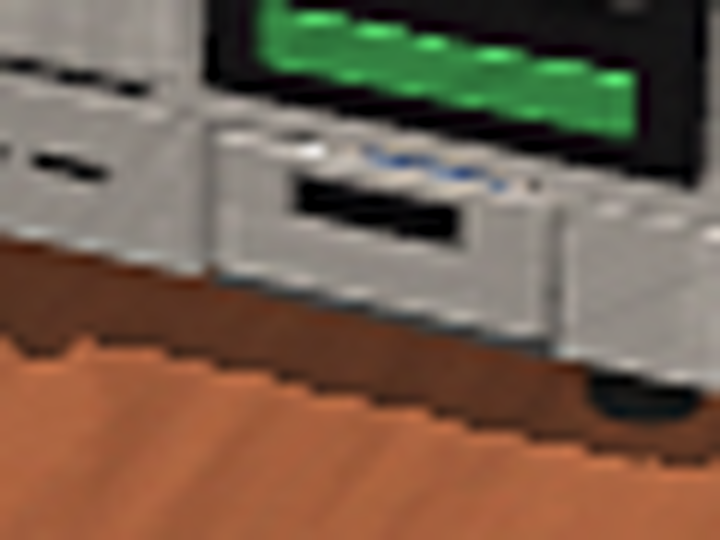

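View pics/f2.png

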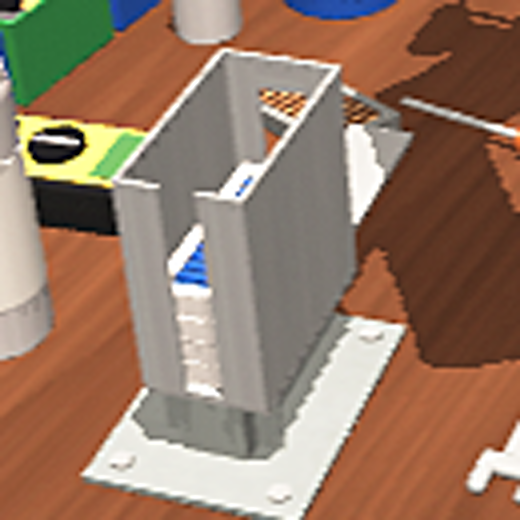

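View pics/fin_t.png

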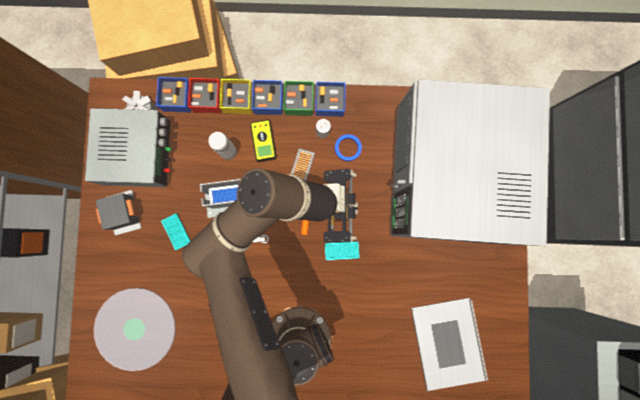

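Two hard stops at the same position, the drawer front flush to within about 1 px in the side view, the four remaining cassettes in the chute (stack lowered), and nothing else moved. The robot is clear, so I'm handing in.

```bash
python3 -c "
from plant import close_job
print(close_job())"
```

```text
the job is handed in; nothing more can be done
None
```

I pulled the bottom cassette out of the magazine, laid it flat in the tray, pushed the drawer to its end stop and handed the job in at about 41.5 s. The hand-in reports no verdict.

**How it was done:** The moves have no tilt column, so I made the tool lean by pushing past the edge of the arm's reach. I leaned it 34° to pull the cassette onto the tongue, and brought it upright to carry and seat it. Then I leaned it 33° the other way to push the drawer shut.

**Checks before hand-in:**
- **Cassette:** both cameras showed it flat and square between the tray walls before the drawer was pushed. Its final position inside the shut drawer could not be measured.
- **Stack:** the other four were still in the chute, one layer lower than before.
- **Bench:** the old filter, the tools and the look-alikes looked unmoved. I compared pictures by eye and did not measure them.
- **Drawer:** it stopped hard at the same place (face at y ≈ -0.327) on two pushes from different spots, the second clear of the door pull.

**What is less certain:**
- **Push force:** the first push peaked at about 57 N in y and 39 N in z at the wrist. I believe this was the fingertips on the end stop, because the second push stopped at the same place. If the gripper's body touched the door pull instead, it may have pressed with over 40 N.
- **Joint 3:** it ran at its lower limit while pushing, reading -58.3 against a limit of -58.28.
- **Drawer gap:** a blue sliver, under a pixel high by my reading, still shows above the drawer front. That fits the 1 mm design gap, but the cameras cannot settle the last millimetres.

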